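Seal the wax melter's drain and charge its pan

TASK

Get the wax melter ready for the next melt: first strike the drain bung fully home with the wooden mallet (no pushing it with the gripper), then turn the clamp knob beside it clockwise until it is tight. Then put every loose wax lump from the bench on the tipping tray and lift the tray's handle so that they slide into the pan; the pan is hot, so never carry a lump over it in the gripper. Finish with the tray lowered level again, the mallet lying or standing with its head on the rubber mat, and the finished wax bust and the other things left where they are.

Things in the scene. Friction and masses are not known exactly. Their poses are not given: they have to be found in the camera images.
- bung (a joint): How far the drain bung has been driven down, m: 0 = spring-raised (starts at 0 to 0.005), 0.020 = fully home. A pale wooden pin with a flat round head 32 mm across, 12 mm thick, upright in the near end of the drain block. About 8 N moves it; friction beats the spring, so it stays where it is driven. Head's top is 80 mm above the bench at 0, 60 mm when home.
- bung_top (a point): Centre of the bung head's flat top (moves down with the bung); z up. The bung is 55 mm from the drain block's centre; the clamp knob's axis is 100 mm from the bung, at the block's other end. The block is grey, 190 x 80 mm, 45 mm high, with a copper pipe to the melter.
- clamp (a joint): Clamp knob on the drain block, rad: starts near 0 (slack, 0 to 0.2), turns clockwise seen from above to its stop at 1.35 (tight). Black, 48 mm diameter disc, with an upright grip bar on it 46 mm long, 14 mm thick, 32 mm tall.
- clamp_grip (a point): On the knob's axis at the height to grip, 82 mm above the bench; the bar's top is 7 mm higher. x along the grip bar, y across it (turns with the knob), z up.
- mallet: Wooden mallet standing on one face of its head, handle level. Origin: centre of the underside of the head. Head 50 (x) x 46 (y) x 86 mm (z; the faces are at z = 0 and 86). Handle runs along -x from the head to x = -200 mm, 24 mm wide, 26 mm high, its axis 43 mm above the origin; 0.32 to 0.48 kg.
- mallet_grip (a point): Point on the axis of the mallet's handle, 60 mm from the head's centre (35 mm behind the head's back), a good place to grip: across y.
- mat: Black rubber mat lying fixed on the bench, 170 (x) x 130 (y) x 4 mm: the mallet's place. Origin: centre of its underside.
- tray (a joint): Tipping tray's hinge angle, rad: 0 = level, resting; up to 1.15 = handle end raised, tray sloping down into the pan. It falls back to 0 when let go.
- tray_bed (a point): Centre of the tray's top surface, 93 mm above the bench when level. x along the tray towards the pan, y across, z out of the surface. Aluminium, inside 161 x 172 mm, walls 12 mm high on three sides; x = -81 mm is the wall at the handle end, x = +80 mm the open edge. Hinge axis parallel to y at x = 75 mm, 2 mm below the surface.
- tray_handle (a point): Middle of the tray's handle: a steel bar, 12 mm diameter, 110 mm long, along y, 45 mm clear outside the wall at the robot's end; 128 mm behind the tray's centre (x = -128 mm), 10 mm above the tray's surface. 103 mm above the bench when level.
- pan_floor (a point): Centre of the inner floor of the melter's slippery steel pan, 20 mm above the bench; x away from the tray, y left. Inside 210 (x) x 230 mm (y), rim 65 mm above this point. Under the tray a steel chute plate slopes at 45 degrees from the near wall down to the floor at x = -50 mm.
- lump1: clean amber wax lump to be remelted; may be absent (3 or 4 of the 4 are there); lies loose on the bench. Origin at its middle. Block 52 (x) x 38 (y) x 34 mm (z).
- lump2: clean amber wax lump to be remelted; may be absent (3 or 4 of the 4 are there); lies loose on the bench. Origin at its middle. Eight-sided sprue cup, tapered, 50 mm across the foot, 36 mm across the top, 40 mm high (z).
- lump3: clean amber wax lump to be remelted; may be absent (3 or 4 of the 4 are there); lies loose on the bench. Origin at its middle. Step-shaped: 58 (x) x 34 (y) mm, 38 mm high in all; the lower 20 mm full length, the upper part only 30 mm long, towards -x.
- lump4: clean amber wax lump to be remelted; may be absent (3 or 4 of the 4 are there); lies loose on the bench. Origin at its middle. Six-sided slug, 48 mm over corners, 42 mm over flats, 36 mm high (z).
- figure: The finished wax bust on a white plaster disc (60 mm diameter, 119 mm high): not for melting. Origin: centre of underside.
- tin: Closed steel tin, 60 mm diameter, 75 mm high; bystander. Origin under its centre.
- scraper: Scraper with wooden handle, 250 mm long, lying along its x; bystander. Origin at mid length.
- wrench: Steel wrench, 180 mm, lying along its x; bystander. Origin at mid length.
- mug: White mug, 76 mm diameter, 85 mm high; bystander. Origin under its centre.
- plaster: Broken white plaster piece, 70 x 50 x 30 mm; bystander. Origin under its centre.

How it is judged:
By the outcome, as a careful person would: the job done as asked, in the order asked, and still so for the second after the job is handed in, with the robot touching nothing.
Of lump1, lump2, lump3, lump4 only 3 to 4 are there at a start; the rules pass over those that are not, and their reading is None.
At some moment in a run one of lump1, lump2, lump3, lump4, mallet may be knocked a few centimetres aside while the robot is not near it.
It also fails if it takes over 208 s, if anything falls off the work surface, if the arm or the gripper's body presses on something with over 40 N, if the wrist force passes 120 N, or if a joint passes its speed limit or range.

ROBOT

A 7-joint arm with a two-finger parallel gripper is mounted at the origin on the work surface. World frame = base frame: x ahead of the robot, y to its left, z up, the work surface at z = 0. Lengths are in m, angles in rad, forces in N, time in s.
With the tool pointing down it reaches from about 0.35 to 0.9 m from the base axis. Payload 8.1 kg.
Tool frame: the origin (TCP) lies at the very end of the fingers, on their centre line; the grasp point (between the pads) lies 19 mm behind it; z points along the fingers, y is the line along which they close (so a half turn about z gives the same grasp; the last joint's range is limited). The gripper opens to 92 mm and grips with 3 to 60 N. Pads are 19 mm wide; open, the fingers measure 130 mm over their backs; the gripper's body (75 mm by 190 mm) begins 47 mm behind the grasp point.
Start: joints at [-1.378, 0.434, 0.025, 1.573, -0.012, 1.134, -0.075], TCP at [0.182, 0.598, 0.227] pointing down, gripper open.
Joint ranges: [-2.62, 2.62], [-0.44, 2.09], [-1.27, 1.32], [0.08, 2.57], [-1.32, 4.46], [0.12, 2], [-2.74, 2.74]. Speed limits (rad/s): [2.22, 2.22, 3.01, 3.01, 3.14, 3.14, 3.14].

INTERFACE

Orientations are given as a rotation vector (axis times angle).
In Python, from cell import arm gives the robot as it stands.
- The arm moves only by the tool carry_out, never from a script. Its argument "commands" is a list of rows, each a list of 7 numbers: the opening, from 0 (shut) to 1 (fully open), then the shift along the tool's x, y, z each as a share of 0.025 m, from -1 to 1, then the turn, a rotation vector about the tool's x, y, z each as a share of 0.1 rad, from -1 to 1. A call has 1 to 8 rows; each row shifts and turns the commanded pose from where the row before left it, along the tool's axes as they then stand; what a row does not reach is not made up. A row lasts 1/10 s, in which the tool goes at most 50 mm and 8.59 degrees, less where a joint would pass 70% of its speed; a pose out of reach is approached as far as the arm can. A call with a number of a shift or a turn outside -1 to 1 is refused whole. A call with a gripper value outside its range is refused whole. The fingers move at their own pace and stop on an object; "squeeze" is the grip in N (left out, the last holds). Time passes only in rows, so rows that do not move let the fingers close. It gives the time, the measured TCP pose, the force, the opening and the grip force at its end, in the units of the state.
- arm.observe(): the state, without advancing time (a new reading comes with each control period).
- arm.get_image(name): name is "side" or "top" or "wrist"; returns a dict with "pixels" (400x640x3 uint8, red, green, blue), "range_z" (400x640 float32, m along the optical axis (not along the pixel's ray), 0 where there is no reading), "mtx" (3x3 intrinsics, pixels), "R" (3x3) and "t" (3): a world point X has camera coordinates R X + t; the wrist camera has in their place "tool_from_camera" (4x4, takes a point from camera to tool coordinates, whose origin is the TCP and whose axes are the flange's). Camera axes: x right, y down, z forward; pixel columns grow to the right and rows downward; lengths in m; the calibration is good to about 2 mm. A picture is of the moment at which its call begins: read the wrist's pose just before it.
- arm.sign_off(): hands the job in; it is judged then, once.
The state is a dict: "clock": time; "joints": joint angles; "dq": joint speeds; "joint_efforts": joint torques, N m; "position": TCP position; "ee_rot": TCP orientation; "force": force on the tool from outside, world axes, zero at the start; "ft_torque": the same for the moment, N m; "width": opening from 0.0 (shut) to 1.0 (fully open); "gripper_force": force on a finger pad.
Only numpy, scipy, OpenCV 4.12 (cv2) and the standard library are available. Lean on these libraries where they do the work, as an engineer would, in place of code of your own. Each camera call takes 0.05 s, during which the arm holds its last target. There are 200 camera calls.

## Working session

There is one attempt and no reset: what is moved stays moved. The work goes in short steps, Python scripts to look and compute and a tool call to move; the robot and the scene stay as the last step left them, time stands still between calls to the robot, and variables do not carry over. Pictures are saved under pics/ and viewed, at most 14 in all, crops included, and the job is handed in when it is done.

Besides the shell and the picture viewer there is one more tool, called after "Request:" as a command line: name --pt "numbers of a row" for each row, then --argument value for the rest. carry_out: Moves the arm, as the interface text tells. Shift numbers are shares of 0.025 m and turn numbers shares of 0.1 rad, none past 1 either way. Its arguments: {"type":"object","properties":{"commands":{"type":"array"},"squeeze":{"type":"number"}},"required":["commands"]}

```bash
ls; mkdir -p pics; cat > h.py <<'E'
import numpy as np, cv2
from scipy.spatial.transform import Rotation as Ro
from cell import arm
def snap(n,f=None):
    s=arm.observe(); im=arm.get_image(n)
    if n=='wrist':
        T=np.eye(4);T[:3,:3]=Ro.from_rotvec(s['ee_rot']).as_matrix();T[:3,3]=s['position']
        M=T@im['tool_from_camera']; im['R']=M[:3,:3].T; im['t']=-M[:3,:3].T@M[:3,3]
    if f: cv2.imwrite('pics/'+f,im['pixels'][:,:,::-1])
    z=im['range_z'];v,u=np.mgrid[:z.shape[0],:z.shape[1]]
    K=im['mtx'];c=np.stack([(u-K[0,2])/K[0,0]*z,(v-K[1,2])/K[1,1]*z,z],-1)
    im['xyz']=(c-im['t'])@im['R']; im['xyz'][z==0]=np.nan
    return im
E
python3 - <<'E'
from h import *
s=arm.observe();print({k:np.round(v,3) for k,v in s.items()})
for n in('top','side'):
    im=snap(n,n+'0.png');np.save(n+'0.npy',im['xyz']);print(n,im['R'].round(2).tolist(),im['t'].round(2))
E
```

```text
pics
{'clock': np.float64(0.0), 'joints': array([-1.378,  0.435,  0.025,  1.574, -0.012,  1.134, -0.075]), 'dq': array([-0.001, -0.001,  0.001, -0.   ,  0.001, -0.   ,  0.002]), 'joint_efforts': array([ 2.0000e-03, -6.6783e+01,  9.8600e-01, -3.1449e+01, -6.1000e-02,
        4.2000e-02,  0.0000e+00]), 'position': array([0.182, 0.597, 0.226]), 'ee_rot': array([-4.630e-01, -3.107e+00,  2.000e-03]), 'force': array([ 0.081, -0.098, -0.047]), 'ft_torque': array([-0.019, -0.003, -0.035]), 'gripper_force': np.float64(0.0), 'width': np.float64(0.995)}
top [[0.03, -1.0, 0.02], [-0.99, -0.03, -0.14], [0.14, -0.01, -0.99]] [0.03 0.57 1.38]
side [[0.77, -0.64, 0.01], [-0.5, -0.61, -0.62], [0.41, 0.47, -0.78]] [-0.41  0.37  1.01]
```

View pics/top0.png

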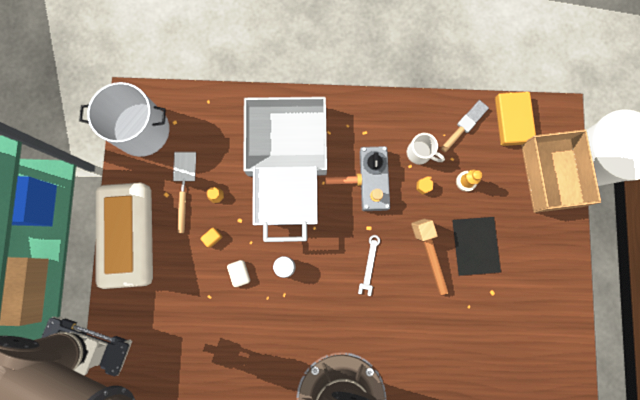

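View pics/side0.png

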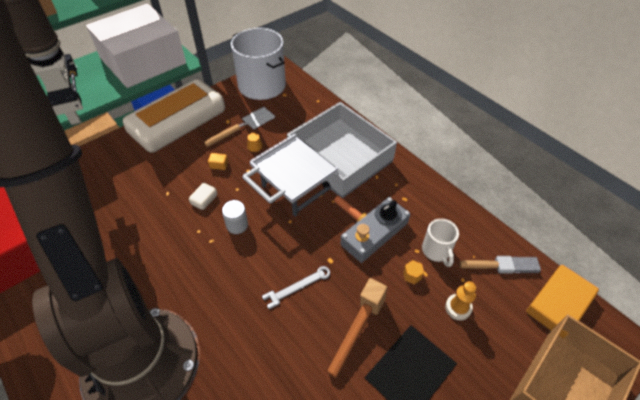

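Top picture: tray (285,195), pan (285,135), block (375,180) with the knob at its far end (375,160) and bung at its near end (376,195), mallet head (425,228) with the handle to (445,290), mat (477,246). Lumps at (215,195), (211,238) and (425,185); bust at (468,180). Now measuring.

```bash
python3 - <<'E'
from h import *
P=np.load('top0.npy');rgb=cv2.imread('pics/top0.png')
def box(n,u0,u1,v0,v1,z0,z1):
    Q=P[v0:v1,u0:u1];m=(Q[...,2]>z0)&(Q[...,2]<z1);q=Q[m].astype(np.float32)
    if len(q)<4: print(n,'none');return
    r=cv2.minAreaRect(q[:,:2]*1000)
    print(n,len(q),'med',np.median(q,0).round(3),'rect',np.round(r[0],0),np.round(r[1],0),round(r[2],1),'z',np.percentile(q[:,2],[5,50,95]).round(3))
box('bench',320,350,250,290,-.05,.05)
box('lumpA',203,226,183,207,.015,.08);box('lumpAtop',203,226,183,207,.03,.08)
box('lumpB',198,225,225,252,.015,.08);box('lumpBtop',198,225,225,252,.028,.08)
box('lumpC',412,438,174,198,.015,.08);box('lumpCtop',412,438,174,198,.03,.08)
box('fig',450,485,165,195,.02,.2)
box('malhead',408,440,215,242,.06,.12);box('handle',420,460,243,300,.04,.09)
box('mat',450,505,212,280,.0025,.02)
box('bung',365,388,185,206,.06,.1);box('knob',362,390,146,174,.05,.2);box('bar',362,390,146,174,.08,.2)
box('block',355,395,140,215,.03,.055)
box('traybed',258,314,170,220,.08,.1);box('handle',258,312,226,246,.08,.13)
box('tin',270,298,254,280,.05,.1);box('plaster',225,252,258,290,.015,.05)
box('mug',405,445,130,168,.05,.1)
a=rgb[120:310,340:520];b=rgb[120:310,150:330]
cv2.imwrite('pics/c0.png',cv2.resize(np.vstack([np.hstack([a,b])]),None,fx=2.2,fy=2.2,interpolation=cv2.INTER_CUBIC))
E
```

```text
bench 1192 med [0.366 0.029 0.001] rect [366.  29.] [116.  88.] 1.8 z [-0.004  0.001  0.006]
lumpA 164 med [0.576 0.394 0.039] rect [578. 395.] [39. 38.] 6.1 z [0.018 0.039 0.045]
lumpAtop 130 med [0.579 0.395 0.04 ] rect [578. 396.] [36. 36.] 4.4 z [0.033 0.04  0.045]
lumpB 245 med [0.448 0.396 0.033] rect [448. 398.] [38. 52.] 45.0 z [0.022 0.033 0.039]
lumpBtop 216 med [0.449 0.397 0.034] rect [449. 398.] [38. 51.] 46.0 z [0.029 0.034 0.039]
lumpC 190 med [ 0.625 -0.234  0.036] rect [ 626. -236.] [41. 44.] 85.0 z [0.021 0.036 0.042]
lumpCtop 166 med [ 0.625 -0.235  0.036] rect [ 626. -236.] [41. 44.] 84.0 z [0.032 0.036 0.042]
fig 281 med [ 0.64 -0.36  0.08] rect [ 644. -367.] [44. 48.] 63.2 z [0.024 0.08  0.117]
malhead 323 med [ 0.485 -0.229  0.088] rect [ 487. -230.] [54. 47.] 20.0 z [0.07  0.088 0.094]
handle 208 med [ 0.417 -0.255  0.046] rect [ 399. -262.] [119.  25.] 19.3 z [0.041 0.046 0.054]
mat 2070 med [ 0.449 -0.399  0.005] rect [ 452. -401.] [207. 168.] 0.1 z [0.003 0.005 0.01 ]
bung 96 med [ 0.587 -0.086  0.079] rect [586. -86.] [30. 29.] 5.9 z [0.074 0.079 0.084]
knob 392 med [ 0.685 -0.077  0.056] rect [692. -79.] [77. 75.] 2.3 z [0.051 0.056 0.091]
bar 78 med [ 0.686 -0.08   0.089] rect [687. -80.] [47. 12.] 1.1 z [0.084 0.089 0.094]
block 1406 med [ 0.634 -0.079  0.046] rect [641. -74.] [191. 100.] 3.4 z [0.039 0.046 0.053]
traybed 2750 med [0.574 0.178 0.094] rect [575. 179.] [144. 159.] 2.0 z [0.089 0.094 0.098]
handle 279 med [0.448 0.168 0.109] rect [462. 174.] [ 43. 118.] 2.0 z [0.104 0.109 0.113]
tin 346 med [0.369 0.175 0.076] rect [369. 175.] [57. 58.] 47.3 z [0.063 0.076 0.08 ]
plaster 411 med [0.345 0.31  0.03 ] rect [345. 311.] [69. 50.] 20.2 z [0.023 0.03  0.035]
mug 317 med [ 0.727 -0.231  0.074] rect [ 734. -236.] [ 74. 101.] 2.6 z [0.054 0.074 0.088]
```

View pics/c0.png

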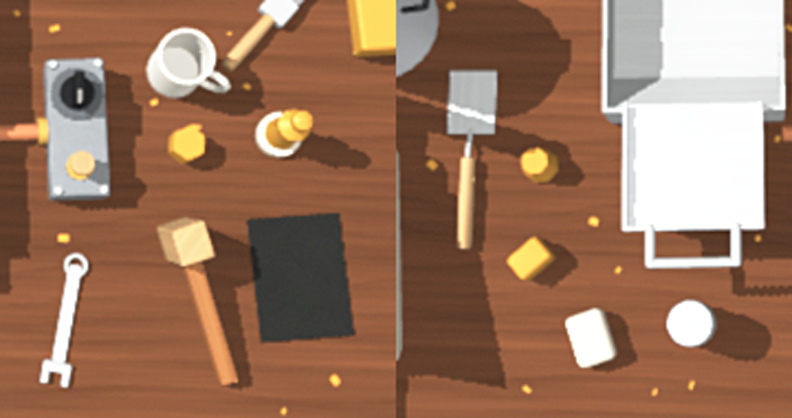

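Close-up: the three lumps are lump2 (left, round), lump1 (left, block) and lump4 (right, six-sided). The knob bar runs along x; the mallet handle points to the robot at about 20°. Next: mat and mallet fit, and plan the approach.

```bash
cat >> h.py <<'E'
def plan(*wps):
    """each wp: (x,y,z,yaw_deg of tool x); prints turn (tool rotvec/0.1) then shift (tool/0.025) from the current pose on"""
    s=arm.observe();p=np.array(s['position']);R=Ro.from_rotvec(s['ee_rot'])
    print('t',round(float(s['clock']),1),'pos',p.round(4),'w',round(float(s['width']),3),'gf',round(float(s['gripper_force']),1),'F',np.round(s['force'],1))
    for w in wps:
        a=np.radians(w[3]);T=Ro.from_matrix(np.array([[np.cos(a),np.sin(a),0],[np.sin(a),-np.cos(a),0],[0,0,-1]]))
        tr=(R.inv()*T).as_rotvec()/.1; sh=T.inv().apply(np.array(w[:3])-p)/.025
        n=int(np.ceil(np.abs(sh).max()-1e-6)) or 1; k=int(np.ceil(np.abs(tr).max()-1e-6)) or 1
        print(w,'turn',k,'x',(tr/k).round(3),'| shift',n,'x',(sh/n).round(3),'total',sh.round(2))
        p=np.array(w[:3]);R=T
E
python3 - <<'E'
from h import *
P=np.load('top0.npy');rgb=cv2.imread('pics/top0.png').astype(int)
S=np.zeros(rgb.shape[:2],bool);S[205:285,445:510]=1
m=(rgb.max(2)<48)&S;q=P[m][:,:2].astype(np.float32);print('mat',cv2.minAreaRect(q*1000))
Q=P[195:310,400:470].reshape(-1,3)
h=Q[(Q[:,2]>.035)&(Q[:,2]<.065)&(Q[:,0]<.455)];c=h[:,:2].mean(0);d=np.linalg.svd(h[:,:2]-c)[2][0]
print('handle',len(h),c,np.degrees(np.arctan2(d[1],d[0]))%180,(h[:,:2].min(0),h[:,:2].max(0)))
t=Q[(Q[:,2]>.08)];print('headtop',cv2.minAreaRect((t[:,:2]*1000).astype(np.float32)),np.median(t,0))
plan((.30,.50,.227,200),(.46,.2,.227,200),(.426,-.252,.227,200),(.426,-.252,.026,200))
E
```

```text
mat ((468.4519348144531, -335.510009765625), (42.97013473510742, 8.737317085266113), 9.811038970947266)
handle 314 [ 0.4038005 -0.2589476] 21.20353801877542 (array([ 0.31916284, -0.29047291]), array([ 0.45404846, -0.23031684]))
headtop ((485.2229309082031, -230.73426818847656), (50.434810638427734, 46.480812072753906), 20.027759552001953) [ 0.48488503 -0.22967073  0.088987  ]
t 0.1 pos [0.1821 0.5974 0.226 ] w 1.001 gf 0.0 F [-0.1 -0.1  0.6]
(0.3, 0.5, 0.227, 200) turn 7 x [-0.002 -0.    -0.921] | shift 6 x [-0.516 -0.879 -0.007] total [-3.1  -5.27 -0.04]
(0.46, 0.2, 0.227, 200) turn 1 x [0. 0. 0.] | shift 14 x [-0.136 -0.962  0.   ] total [ -1.91 -13.47   0.  ]
(0.426, -0.252, 0.227, 200) turn 1 x [0. 0. 0.] | shift 17 x [ 0.439 -0.972  0.   ] total [  7.46 -16.52   0.  ]
(0.426, -0.252, 0.026, 200) turn 1 x [0. 0. 0.] | shift 9 x [0.    0.    0.893] total [0.   0.   8.04]
```

Request:
carry_out --pt "1 0 0 0 0 0 -0.92" --pt "1 0 0 0 0 0 -0.92" --pt "1 0 0 0 0 0 -0.92" --pt "1 0 0 0 0 0 -0.92" --pt "1 0 0 0 0 0 -0.92" --pt "1 0 0 0 0 0 -0.92" --pt "1 0 0 0 0 0 -0.92" --pt "1 -0.52 -0.88 0 0 0 0" --squeeze 60

```text
clock: 0.9
position: [0.1984, 0.5831, 0.2261]
ee_rot: [0.557, -3.089, -0.001]
force: [1.2, 0.7, -0.6]
width: 0.997
gripper_force: 0.0
```

Request:
carry_out --pt "1 -0.52 -0.88 0 0 0 0" --pt "1 -0.52 -0.88 0 0 0 0" --pt "1 -0.52 -0.88 0 0 0 0" --pt "1 -0.52 -0.88 0 0 0 0" --pt "1 -0.52 -0.88 0 0 0 0" --pt "1 -0.14 -0.96 0 0 0 0" --pt "1 -0.14 -0.96 0 0 0 0" --pt "1 -0.14 -0.96 0 0 0 0"

```text
clock: 1.7
position: [0.3354, 0.4351, 0.2263]
ee_rot: [0.544, -3.094, 0.001]
force: [1.2, -0.4, -0.6]
width: 0.999
gripper_force: 0.0
```

Request:
carry_out --pt "1 -0.14 -0.96 0 0 0 0" --pt "1 -0.14 -0.96 0 0 0 0" --pt "1 -0.14 -0.96 0 0 0 0" --pt "1 -0.14 -0.96 0 0 0 0" --pt "1 -0.14 -0.96 0 0 0 0" --pt "1 -0.14 -0.96 0 0 0 0" --pt "1 -0.14 -0.96 0 0 0 0" --pt "1 -0.14 -0.96 0 0 0 0"

```text
clock: 2.5
position: [0.427, 0.2643, 0.2265]
ee_rot: [0.544, -3.094, 0.0]
force: [-0.1, -0.3, 0.2]
width: 1.0
gripper_force: 0.0
```

Request:
carry_out --pt "1 -0.14 -0.96 0 0 0 0" --pt "1 -0.14 -0.96 0 0 0 0" --pt "1 -0.14 -0.96 0 0 0 0" --pt "1 0.44 -0.97 0 0 0 0" --pt "1 0.44 -0.97 0 0 0 0" --pt "1 0.44 -0.97 0 0 0 0" --pt "1 0.44 -0.97 0 0 0 0" --pt "1 0.44 -0.97 0 0 0 0"

```text
clock: 3.3
position: [0.4505, 0.0674, 0.2265]
ee_rot: [0.544, -3.094, 0.0]
force: [-0.0, -0.4, -0.0]
width: 1.002
gripper_force: 0.0
```

Request:
carry_out --pt "1 0.44 -0.97 0 0 0 0" --pt "1 0.44 -0.97 0 0 0 0" --pt "1 0.44 -0.97 0 0 0 0" --pt "1 0.44 -0.97 0 0 0 0" --pt "1 0.44 -0.97 0 0 0 0" --pt "1 0.44 -0.97 0 0 0 0" --pt "1 0.44 -0.97 0 0 0 0" --pt "1 0 0 0 0 0 0"

```text
clock: 4.1
position: [0.4356, -0.1209, 0.2267]
ee_rot: [0.536, -3.095, 0.002]
force: [-0.1, 1.6, -0.4]
width: 0.997
gripper_force: 0.0
```

```bash
python3 - <<'E'
from h import *
a=cv2.imread('pics/top0.png').astype(int);P=np.load('top0.npy')
print(a[246,477],a[210,440],a[290,500])
S=np.zeros(a.shape[:2],bool);S[205:290,440:515]=1
m=(a[...,2]<70)&(a[...,2]-a[...,0]<25)&S;print(m.sum(),cv2.minAreaRect((P[m][:,:2]*1000).astype(np.float32)),np.median(P[m],0))
plan((.427,-.252,.227,200),(.427,-.252,.026,200))
E
```

```text
[55 58 58] [ 62  90 142] [ 65  96 151]
2299 ((452.6341552734375, -395.7900085449219), (163.47802734375, 126.23359680175781), 7.104231357574463) [nan nan nan]
t 4.1 pos [ 0.4356 -0.1209  0.2267] w 0.997 gf 0.0 F [-0.1  1.6 -0.4]
(0.427, -0.252, 0.227, 200) turn 1 x [-0.011 -0.007 -0.06 ] | shift 5 x [ 0.424 -0.962 -0.003] total [ 2.12 -4.81 -0.01]
(0.427, -0.252, 0.026, 200) turn 1 x [0. 0. 0.] | shift 9 x [0.    0.    0.893] total [0.   0.   8.04]
```

Request:
carry_out --pt "1 0.42 -0.96 0 0 0 0" --pt "1 0.42 -0.96 0 0 0 0" --pt "1 0.42 -0.96 0 0 0 0" --pt "1 0.42 -0.96 0 0 0 0" --pt "1 0.42 -0.96 0 0 0 0" --pt "1 0 0 1 0 0 0" --pt "1 0 0 1 0 0 0" --pt "1 0 0 1 0 0 0"

```text
clock: 4.9
position: [0.4282, -0.2475, 0.1507]
ee_rot: [-0.544, 3.094, 0.001]
force: [-0.0, -0.6, -0.2]
width: 0.996
gripper_force: 0.0
```

```bash
python3 - <<'E'
from h import *
im=snap('top');P=im['xyz'];Q=P[195:310,400:470].reshape(-1,3)
t=Q[(Q[:,2]>.08)&(Q[:,2]<.1)&(Q[:,0]>.46)];print('headtop',cv2.minAreaRect((t[:,:2]*1000).astype(np.float32)))
plan((.427,-.252,.026,200))
E
```

```text
headtop ((484.8961486816406, -231.079833984375), (49.60294723510742, 46.480098724365234), 19.95985221862793)
t 5.0 pos [ 0.4262 -0.2462  0.1472] w 0.999 gf 0.0 F [-1.7  1.3 -2.8]
(0.427, -0.252, 0.026, 200) turn 1 x [ 0.038 -0.038 -0.002] | shift 5 x [ 0.01  -0.046  0.97 ] total [ 0.05 -0.23  4.85]
```

Request:
carry_out --pt "1 0 -0.1 1 0 0 0" --pt "1 0 -0.1 1 0 0 0" --pt "1 0 0 1 0 0 0" --pt "1 0 0 1 0 0 0" --pt "1 0 0 0.85 0 0 0" --pt "1 0 0 0 0 0 0" --pt "0 0 0 0 0 0 0" --pt "0 0 0 0 0 0 0"

```text
clock: 5.75
position: [0.4306, -0.2529, 0.0317]
ee_rot: [-0.544, 3.093, -0.001]
force: [0.3, 0.4, 1.5]
width: 0.873
gripper_force: 0.0
```

Request:
carry_out --pt "0 0 0 0 0 0 0" --pt "0 0 0 0 0 0 0" --pt "0 0 0 0 0 0 0" --pt "0 0 0 0 0 0 0"

```text
clock: 6.15
position: [0.4299, -0.2527, 0.0307]
ee_rot: [-0.544, 3.094, -0.0]
force: [-0.5, -0.4, 0.9]
width: 0.525
gripper_force: 0.0
```

Request:
carry_out --pt "0.5 0.12 0 0.2 0 0 0" --pt "0 0 0 0 0 0 0" --pt "0 0 0 0 0 0 0" --pt "0 0 0 0 0 0 0" --pt "0 0 0 0 0 0 0" --pt "0 0 0 0 0 0 0" --pt "0 0 0 0 0 0 0" --pt "0 0 0 0 0 0 0"

```text
clock: 6.95
position: [0.4268, -0.2536, 0.0254]
ee_rot: [0.544, -3.094, -0.0]
force: [-0.7, -0.0, -1.2]
width: 0.255
gripper_force: 60.0
```

Request:
carry_out --pt "0 0 0 -0.3 0 0 0" --pt "0 0 0 -0.5 0 0 0" --pt "0 0 0 -1 0 0 0" --pt "0 0 0 -1 0 0 0" --pt "0 0 0 -1 0 0 0" --pt "0 0 0 -1 0 0 0" --pt "0 0 0 0 0 0 0" --pt "0 0 0 0 0 0 0"

```text
clock: 7.75
position: [0.4271, -0.2537, 0.1461]
ee_rot: [-0.544, 3.093, -0.001]
force: [-0.9, 0.2, -3.0]
width: 0.261
gripper_force: 60.0
```

```bash
python3 - <<'E'
from h import *
im=snap('side','s1.png');plan((.427,-.252,.026,200))
im=snap('top');P=im['xyz'];Q=P[170:310,390:480].reshape(-1,3)
t=Q[(Q[:,2]>.08)&(Q[:,0]>.455)&(Q[:,2]<.23)];print('headtop',cv2.minAreaRect((t[:,:2]*1000).astype(np.float32)),np.percentile(t[:,2],[5,50,95]))
E
```

```text
t 7.8 pos [ 0.4266 -0.2534  0.1453] w 0.253 gf 60.0 F [ 0.4  0.  -3.3]
(0.427, -0.252, 0.026, 200) turn 1 x [ 0.003 -0.001 -0.007] | shift 5 x [-0.007  0.009  0.954] total [-0.04  0.05  4.77]
headtop ((565.5234985351562, -285.8521728515625), (74.05944061279297, 257.01605224609375), 53.60026168823242) [0.08324598 0.20196469 0.21344838]
```

View pics/s1.png

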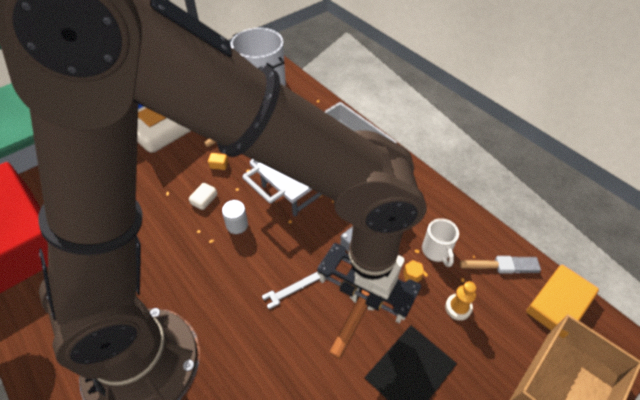

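The gripper holds the mallet level (the wrist reads its weight). Moving above the bung.

```bash
python3 - <<'E'
from h import *
plan((.4266,-.2534,.185,200),(.529,-.1085,.185,200))
E
```

```text
t 7.8 pos [ 0.4262 -0.2533  0.1448] w 0.257 gf 60.0 F [-0.1  0.2 -3.4]
(0.4266, -0.2534, 0.185, 200) turn 1 x [ 0.01  -0.01  -0.008] | shift 2 x [-0.006 -0.004 -0.804] total [-0.01 -0.01 -1.61]
(0.529, -0.1085, 0.185, 200) turn 1 x [0. 0. 0.] | shift 6 x [-0.972  0.674  0.   ] total [-5.83  4.05  0.  ]
```

Request:
carry_out --pt "0 0 0 -0.8 0 0 0" --pt "0 0 0 -0.8 0 0 0" --pt "0 -0.73 0.5 0 0 0 0" --pt "0 -0.73 0.5 0 0 0 0" --pt "0 -0.73 0.5 0 0 0 0" --pt "0 -0.73 0.5 0 0 0 0" --pt "0 -0.73 0.5 0 0 0 0" --pt "0 -0.73 0.5 0 0 0 0"

```text
clock: 8.65
position: [0.5038, -0.1449, 0.1841]
ee_rot: [0.543, -3.092, -0.001]
force: [-0.1, 0.2, -2.8]
width: 0.257
gripper_force: 60.0
```

Request:
carry_out --pt "0 -0.73 0.5 0 0 0 0" --pt "0 -0.73 0.5 0 0 0 0" --pt "0 0 0 0 0 0 0" --pt "0 0 0 0 0 0 0" --pt "0 0 0 0 0 0 0"

```text
clock: 9.15
position: [0.5291, -0.1108, 0.1847]
ee_rot: [0.542, -3.093, 0.0]
force: [-0.4, -0.2, -4.1]
width: 0.259
gripper_force: 60.0
```

```bash
python3 - <<'E'
from h import *
plan((.529,-.1085,.185,200))
im=snap('wrist','w1.png');snap('side','s2.png')
a=cv2.imread('pics/w1.png');b=cv2.imread('pics/s2.png')[130:330,260:480]
cv2.imwrite('pics/c2.png',np.hstack([cv2.resize(a,(480,300)),cv2.resize(b,(320,300))]))
E
```

```text
t 9.2 pos [ 0.5291 -0.1108  0.1847] w 0.259 gf 60.0 F [-0.4 -0.2 -4.1]
(0.529, -0.1085, 0.185, 200) turn 1 x [ 0.003 -0.019 -0.021] | shift 1 x [-0.029  0.086 -0.012] total [-0.03  0.09 -0.01]
```

View pics/c2.png

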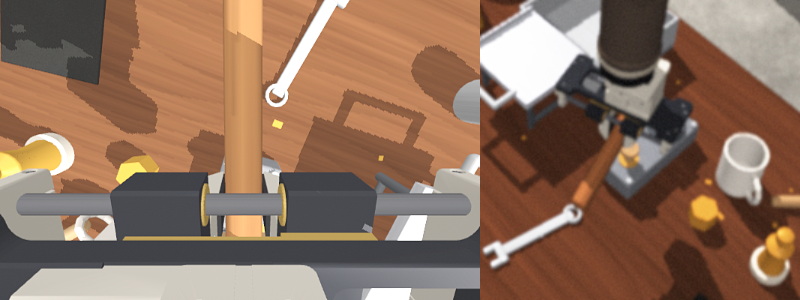

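Wrist view: handle clamped squarely between the pads; side view: handle reaching back from above the bung. Check its tilt with depth.

```bash
python3 - <<'E'
from h import *
for n in('wrist','side'):
    im=snap(n);P=im['xyz'];p=im['pixels'].astype(int)
    m=(P[...,2]>.1)&(P[...,2]<.24)&(p[...,0]-p[...,2]>60)&(P[...,0]<.56)&(P[...,0]>.36)&(P[...,1]<-.05)&(P[...,1]>-.22)
    q=P[m];c=q.mean(0);d=np.linalg.svd(q-c,full_matrices=False)[2][0];d*=-np.sign(d[0])
    print(n,len(q),c.round(3),d.round(3),'tilt',np.degrees(np.arcsin(d[2])).round(1))
E
```

```text
wrist 14539 [ 0.476 -0.13   0.198] [-0.925 -0.341 -0.165] tilt -9.5
side 658 [ 0.466 -0.135  0.195] [-0.918 -0.354 -0.177] tilt -10.2
```

The handle end hangs about 10° low, so the head face is tilted. Level it by tilting the tool +0.17 rad about its y.

Request:
carry_out --pt "0 0 0.05 0 0 0.85 0" --pt "0 0 0 0 0 0.85 0" --pt "0 0 0 0 0 0 0" --pt "0 0 0 0 0 0 0"

```text
clock: 9.75
position: [0.5297, -0.1089, 0.1851]
ee_rot: [0.515, -2.93, 0.044]
force: [-0.5, -0.5, -3.2]
width: 0.254
gripper_force: 60.0
```

```bash
cat >> h.py <<'E'
def handle():
    R=Ro.from_rotvec(arm.observe()['ee_rot']).as_matrix();pos=arm.observe()['position'];g=pos-.019*R[:,2]
    im=snap('wrist');P=im['xyz'];p=im['pixels'].astype(int)
    m=(np.abs((P-g)@R[:,1])<.022)&((P-g)@R[:,0]>.03)&((P-g)@R[:,0]<.16)&(P[...,2]>.005+g[2]-.06)&(p[...,0]-p[...,2]>40)
    q=P[m];c=q.mean(0);d=np.linalg.svd(q-c,full_matrices=False)[2][0];d*=-np.sign(d[0])
    n=(q-c)@np.cross(d,R[:,1]);n*=np.sign(np.cross(d,R[:,1])[2])
    ax=c+np.percentile(n,95)*np.array([0,0,1])-np.array([0,0,.013]); hx=ax-d*((ax-g)@d)  # axis at grasp
    print('pos',pos.round(4),'grasp',g.round(4),'d',d.round(3),'tilt',np.degrees(np.arcsin(d[2])).round(1),'axis at grasp',hx.round(4),'head c',(hx-.062*d).round(4),'F',np.round(arm.observe()['force'],1))
E
python3 -c "
from h import *
handle();print(Ro.from_rotvec(arm.observe()['ee_rot']).as_matrix().round(3))"
```

```text
pos [ 0.5297 -0.1089  0.1851] grasp [ 0.5327 -0.1078  0.2038] d [-0.916 -0.34  -0.213] tilt -12.3 axis at grasp [ 0.5292 -0.1084  0.2198] head c [ 0.586  -0.0873  0.233 ] F [ 0.2 -0.7 -3.2]
[[-0.927 -0.34  -0.158]
 [-0.336  0.94  -0.057]
 [ 0.168 -0.    -0.986]]
```

```bash
python3 - <<'E'
from h import *
g=np.array([.5327,-.1078,.2038]);a=np.radians(200);ux=np.array([np.cos(a),np.sin(a),0]);uy=np.array([-ux[1],ux[0],0])
for n in('wrist','side'):
    im=snap(n,n+'3.png');P=im['xyz'];p=im['pixels'].astype(int)
    s=(P-g)@ux;y=(P-g)@uy
    for k in np.arange(-.1,.17,.02):
        m=(abs(s-k)<.01)&(abs(y)<.03)&(P[...,2]>.11)&(P[...,2]<.26)&(p[...,0]-p[...,2]>40)
        if m.sum()>5: print(n,round(k,2),m.sum(),np.percentile(P[m][:,2],[2,50,98]).round(3),y[m].mean().round(3))
a=cv2.imread('pics/side3.png')[120:340,240:500];cv2.imwrite('pics/c3.png',cv2.resize(a,None,fx=2.7,fy=2.7,interpolation=cv2.INTER_CUBIC))
E
```

```text
wrist -0.04 52 [0.156 0.16  0.164] 0.001
wrist -0.02 1344 [0.203 0.207 0.209] -0.001
wrist 0.0 591 [0.204 0.207 0.246] -0.0
wrist 0.02 2114 [0.203 0.207 0.209] -0.0
wrist 0.04 2228 [0.203 0.207 0.209] -0.0
wrist 0.06 2278 [0.204 0.208 0.209] -0.0
wrist 0.08 2373 [0.204 0.208 0.209] -0.0
wrist 0.1 2457 [0.204 0.208 0.209] 0.0
wrist 0.12 1241 [0.204 0.208 0.209] 0.0
side -0.04 26 [0.164 0.2   0.209] -0.01
side -0.02 13 [0.203 0.207 0.209] -0.008
side 0.0 64 [0.205 0.207 0.211] -0.002
side 0.02 94 [0.189 0.206 0.21 ] 0.004
side 0.04 86 [0.199 0.207 0.211] 0.002
side 0.06 89 [0.198 0.207 0.211] 0.002
side 0.08 102 [0.19  0.207 0.21 ] 0.002
side 0.1 108 [0.19  0.207 0.21 ] 0.003
side 0.12 110 [0.19  0.207 0.21 ] 0.003
side 0.14 55 [0.186 0.199 0.208] 0.001
```

View pics/c3.png

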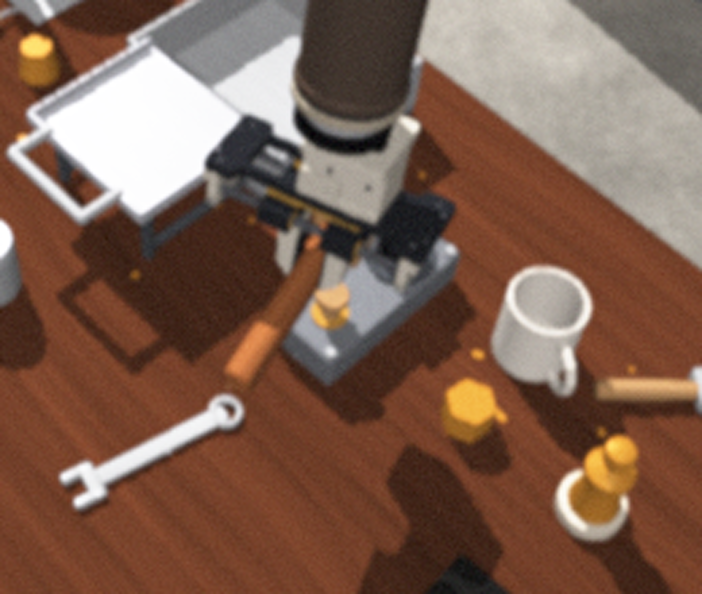

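The handle is level now (top at 0.208 all along) and the head stands over the bung at (332,300). First strike, stopping short of home.

Request:
carry_out --pt "0 -0.15 0 0.9 0 0 0" --pt "0 -0.17 0 0.98 0 0 0" --pt "0 -0.17 0 0.98 0 0 0" --pt "0 -0.1 0 0.6 0 0 0"

```text
clock: 10.3
position: [0.5292, -0.1094, 0.0972]
ee_rot: [0.514, -2.931, 0.044]
force: [-2.3, -0.0, 5.6]
width: 0.254
gripper_force: 60.0
```

Request:
carry_out --pt "0 0.17 0 -0.98 0 0 0" --pt "0 0.17 0 -0.98 0 0 0" --pt "0 0 0 0 0 0 0" --pt "0 0 0 0 0 0 0"

```text
clock: 10.7
position: [0.5294, -0.1092, 0.1477]
ee_rot: [0.514, -2.931, 0.044]
force: [0.7, -0.7, -3.1]
width: 0.26
gripper_force: 60.0
```

```bash
cat >> h.py <<'E'
def hz(g=None):
    s=arm.observe();R=Ro.from_rotvec(s['ee_rot']).as_matrix();g=s['position']-.019*R[:,2]
    ux=R[:,0]*[1,1,0];ux/=np.linalg.norm(ux);uy=np.array([-ux[1],ux[0],0])
    im=snap('wrist');P=im['xyz'];p=im['pixels'].astype(int);a=(P-g)@ux;y=(P-g)@uy
    z=[np.median(P[(abs(a-k)<.01)&(abs(y)<.008)&(abs(P[...,2]-g[2])<.05)&(p[...,0]-p[...,2]>40)][:,2]).round(4) for k in(.03,.06,.09,.12)]
    print('pos',s['position'].round(4),'handle top z',z,'F',np.round(s['force'],1),'yaw',np.degrees(np.arctan2(ux[1],ux[0])).round(1))
E
python3 - <<'E'
from h import *
hz()
im=snap('side');P=im['xyz'].reshape(-1,3);m=(np.hypot(P[:,0]-.587,P[:,1]+.086)<.013)&(P[:,2]>.052)&(P[:,2]<.095);print(m.sum(),np.percentile(P[m][:,2],[10,50,90]) if m.sum() else '')
cv2.imwrite('pics/c4.png',cv2.resize(im['pixels'][120:340,240:500,::-1],None,fx=2.7,fy=2.7))
E
```

```text
pos [ 0.5294 -0.1092  0.1477] handle top z [np.float64(0.1702), np.float64(0.1703), np.float64(0.1703), np.float64(0.1703)] F [ 0.7 -0.7 -3.1] yaw -160.1
13 [0.05953426 0.06169834 0.06349557]
```

Request:
carry_out --pt "0 -0.12 0 0.7 0 0 0" --pt "0 -0.17 0 0.98 0 0 0" --pt "0 -0.1 0 0.6 0 0 0"

```text
clock: 11.1
position: [0.5266, -0.1093, 0.088]
ee_rot: [0.514, -2.924, 0.043]
force: [-19.1, -3.8, 27.6]
width: 0.256
gripper_force: 60.0
```

```bash
python3 - <<'E'
from h import *
hz()
E
```

```text
pos [ 0.5266 -0.1093  0.088 ] handle top z [np.float64(0.1092), np.float64(0.1065), np.float64(0.1039), np.float64(0.1015)] F [-19.1  -3.8  27.6] yaw -160.1
```

Request:
carry_out --pt "0 0.17 0 -0.98 0 0 0" --pt "0 0.17 0 -0.98 0 0 0" --pt "0 0.17 0 -0.98 0 0.8 0" --pt "0 0 0 0 0 0 0" --pt "0 0 0 0 0 0 0"

```text
clock: 11.65
position: [0.5293, -0.1085, 0.1629]
ee_rot: [0.503, -2.851, 0.062]
force: [-0.2, -0.0, -4.8]
width: 0.259
gripper_force: 60.0
```

```bash
python3 - <<'E'
from h import *
hz()
im=snap('side');P=im['xyz'];m=(np.hypot(P[...,0]-.587,P[...,1]+.086)<.02)&(P[...,2]>.05)&(P[...,2]<.095);print(m.sum(),np.percentile(P[m][:,2],[10,50,90]) if m.sum() else '')
print(Ro.from_rotvec(arm.observe()['ee_rot']).as_matrix().round(3))
E
```

```text
pos [ 0.5293 -0.1085  0.1629] handle top z [np.float64(0.1854), np.float64(0.1844), np.float64(0.1834), np.float64(0.1824)] F [-0.2 -0.  -4.8] yaw -160.0
89 [0.05292493 0.05932738 0.06187954]
[[-0.91  -0.341 -0.234]
 [-0.33   0.94  -0.084]
 [ 0.249  0.001 -0.969]]
```

One more strike to make sure it is home.

Request:
carry_out --pt "0 -0.2 0 0.8 0 0 0" --pt "0 -0.25 0 0.97 0 0 0" --pt "0 -0.25 0 0.97 0 0 0" --pt "0 -0.06 0 0.24 0 0 0"

```text
clock: 12.15
position: [0.5264, -0.11, 0.0864]
ee_rot: [0.499, -2.846, 0.062]
force: [-17.9, 2.5, 53.8]
width: 0.255
gripper_force: 68.4
```

Request:
carry_out --pt "0 0.25 0 -0.97 0 0 0" --pt "0 0.25 0 -0.97 0 0 0" --pt "0 0.25 0 -0.97 0 0 0" --pt "0 0 0 -1 0 0 0" --pt "0 0 -0.7 -0.4 0 0 0" --pt "0 0.6 -0.8 0 0 0 0" --pt "0 0.6 -0.8 0 0 0 0" --pt "0 0.6 -0.8 0 0 0 0"

```text
clock: 12.95
position: [0.5215, -0.1946, 0.2066]
ee_rot: [0.501, -2.85, 0.062]
force: [-0.3, 0.3, -4.2]
width: 0.257
gripper_force: 60.0
```

```bash
python3 - <<'E'
from h import *
hz()
for n in('side','top'):
    im=snap(n);P=im['xyz'];m=(np.hypot(P[...,0]-.587,P[...,1]+.086)<.013)&(P[...,2]>.04)&(P[...,2]<.095);print(n,m.sum(),np.percentile(P[m][:,2],[10,50,90]) if m.sum() else '')
    m=(np.hypot(P[...,0]-.587,P[...,1]+.086)>.02)&(np.abs(P[...,0]-.59)<.04)&(abs(P[...,1]+.086)<.03)&(P[...,2]>.03)&(P[...,2]<.06);print('block',np.median(P[m][:,2]))
E
```

```text
pos [ 0.5215 -0.1946  0.2066] handle top z [np.float64(0.2283), np.float64(0.2256), np.float64(0.2228), np.float64(0.2201)] F [-0.3  0.3 -4.2] yaw -160.1
side 69 [0.05688666 0.0601589  0.0623755 ]
block 0.04521860312745724
top 60 [0.05650717 0.06097656 0.06356553]
block 0.04540976840775013
```

Bung is home (top 60–61 mm, block 45 mm). Now the mallet to the mat; first level the handle again.

Request:
carry_out --pt "0 0 0 0 0 0.9 0" --pt "0 0 0 0 0 0 0"

```text
clock: 13.3
position: [0.5235, -0.1912, 0.2055]
ee_rot: [0.491, -2.759, 0.081]
force: [-0.1, 1.2, -3.0]
width: 0.258
gripper_force: 60.0
```

```bash
cat >> h.py <<'E'
def sh(*pts):
    """shifts in units, keeping the orientation as it stands"""
    s=arm.observe();p=np.array(s['position']);R=Ro.from_rotvec(s['ee_rot'])
    print('t',round(float(s['clock']),1),'pos',p.round(4),'w',round(float(s['width']),3),'gf',round(float(s['gripper_force']),1),'F',np.round(s['force'],1))
    for q in pts:
        d=R.inv().apply(np.array(q)-p)/.025;n=int(np.ceil(np.abs(d).max()-1e-6)) or 1;print(q,n,'x',(d/n).round(3),'total',d.round(2));p=np.array(q)
E
python3 - <<'E'
from h import *
hz();sh((.402,-.417,.185),(.402,-.417,.085))
E
```

```text
pos [ 0.5235 -0.1912  0.2055] handle top z [np.float64(0.2294), np.float64(0.2294), np.float64(0.2294), np.float64(0.2295)] F [-0.1  1.2 -3. ] yaw -159.8
t 13.3 pos [ 0.5233 -0.1918  0.2057] w 0.256 gf 60.0 F [ 0.1  1.4 -4. ]
(0.402, -0.417, 0.185) 7 x [ 0.992 -0.97   0.475] total [ 6.94 -6.79  3.32]
(0.402, -0.417, 0.085) 4 x [-0.334 -0.002  0.943] total [-1.34 -0.01  3.77]
```

Request:
carry_out --pt "0 0.88 -0.85 0.4 0 0 0" --pt "0 0.88 -0.85 0.4 0 0 0" --pt "0 0.88 -0.85 0.4 0 0 0" --pt "0 0.88 -0.85 0.4 0 0 0" --pt "0 0.88 -0.85 0.4 0 0 0" --pt "0 0.88 -0.85 0.4 0 0 0" --pt "0 0.88 -0.85 0.4 0 0 0" --pt "0 0.88 -0.85 0.4 0 0 0"

```text
clock: 14.15
position: [0.3988, -0.4199, 0.1904]
ee_rot: [0.487, -2.765, 0.083]
force: [0.9, -0.4, -4.1]
width: 0.257
gripper_force: 60.0
```

Request:
carry_out --pt "0 -0.33 0 0.94 0 0 0" --pt "0 -0.33 0 0.94 0 0 0" --pt "0 -0.33 0 0.94 0 0 0" --pt "0 -0.33 0 0.94 0 0 0" --pt "0 0 0 0 0 0 0" --pt "0 0 0 0 0 0 0"

```text
clock: 14.75
position: [0.3991, -0.4191, 0.0915]
ee_rot: [0.486, -2.763, 0.083]
force: [0.0, -0.8, -2.4]
width: 0.253
gripper_force: 60.0
```

```bash
python3 - <<'E'
from h import *
hz();sh((.400,-.418,.0365))
E
```

```text
pos [ 0.3991 -0.4191  0.0915] handle top z [np.float64(0.1153), np.float64(0.1152), np.float64(0.1152), np.float64(0.1151)] F [ 0.  -0.8 -2.4] yaw -160.1
t 14.8 pos [ 0.3997 -0.4197  0.0922] w 0.26 gf 60.0 F [ 0.1 -0.4 -2. ]
(0.4, -0.418, 0.0365) 3 x [-0.258  0.02   0.697] total [-0.77  0.06  2.09]
```

Request:
carry_out --pt "0 -0.26 0 0.7 0 0 0" --pt "0 -0.26 0 0.7 0 0 0" --pt "0 -0.17 0 0.5 0 0 0" --pt "0 -0.07 0 0.2 0 0 0" --pt "0 0 0 0 0 0 0" --pt "0 0 0 0 0 0 0"

```text
clock: 15.4
position: [0.4002, -0.4196, 0.0363]
ee_rot: [0.486, -2.764, 0.085]
force: [0.1, 0.7, 0.3]
width: 0.256
gripper_force: 60.2
```

```bash
python3 - <<'E'
from h import *
hz();im=snap('side','s5.png')
E
```

```text
pos [ 0.4002 -0.4196  0.0363] handle top z [np.float64(0.06), np.float64(0.0599), np.float64(0.0597), np.float64(0.0595)] F [0.1 0.7 0.3] yaw -160.1
```

View pics/s5.png

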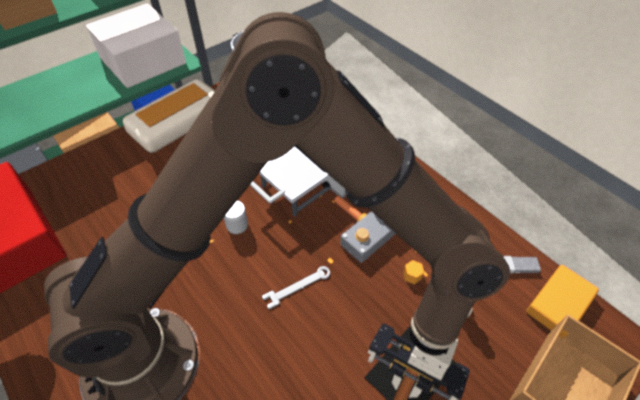

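The gripper has the mallet's head standing on the mat (wrist force now zero). Release and rise straight up.

Request:
carry_out --pt "0.45 0 0 0 0 0 0" --pt "0.6 0 0 0 0 0 0" --pt "0.6 0 0 0 0 0 0" --pt "0.6 0 0 0 0 0 0" --pt "0.6 0.16 0 -0.47 0 0 0" --pt "0.6 0.33 0 -0.94 0 0 0" --pt "0.6 0.33 0 -0.94 0 0 0" --pt "0.6 0.33 0 -0.94 0 0 0"

```text
clock: 16.3
position: [0.3999, -0.4191, 0.1241]
ee_rot: [0.486, -2.763, 0.083]
force: [-0.2, -0.6, -0.1]
width: 0.599
gripper_force: 0.0
```

Request:
carry_out --pt "0.6 0.33 0 -0.94 0 0 0" --pt "0.6 0.33 0 -0.94 0 0 0" --pt "0.6 0.33 0 -0.94 0 0 0" --pt "0.6 0.33 0 -0.94 0 0 0" --pt "0.6 0 0 0 0 0 0"

```text
clock: 16.8
position: [0.4012, -0.4203, 0.2261]
ee_rot: [0.485, -2.767, 0.089]
force: [-0.4, 0.5, 0.4]
width: 0.601
gripper_force: 0.0
```

```bash
python3 - <<'E'
from h import *
plan((.40,-.30,.20,180),(.575,-.20,.2,180),(.686,-.08,.16,270),(.686,-.08,.16,90))
print(arm.observe()['joints'].round(2))
E
```

```text
t 16.8 pos [ 0.4012 -0.4203  0.2261] w 0.601 gf 0.0 F [-0.4  0.5  0.4]
(0.4, -0.3, 0.2, 180) turn 4 x [-0.158 -0.831  0.859] | shift 5 x [0.01  0.963 0.209] total [0.05 4.81 1.04]
(0.575, -0.2, 0.2, 180) turn 1 x [0. 0. 0.] | shift 7 x [-1.     0.571  0.   ] total [-7.  4.  0.]
(0.686, -0.08, 0.16, 270) turn 16 x [ 0.     0.    -0.982] | shift 5 x [-0.96  -0.888  0.32 ] total [-4.8  -4.44  1.6 ]
(0.686, -0.08, 0.16, 90) turn 32 x [0.    0.    0.982] | shift 1 x [0. 0. 0.] total [0. 0. 0.]
[0.24 0.5  0.46 1.59 0.08 1.27 2.56]
```

Request:
carry_out --pt "0.6 0 0 0 -0.16 -0.83 0.86" --pt "0.6 0 0 0 -0.16 -0.83 0.86" --pt "0.6 0 0 0 -0.16 -0.83 0.86" --pt "0.6 0 0 0 -0.16 -0.83 0.86" --pt "0.6 0 0.96 0 0 0 0" --pt "0.6 0 0.96 0 0 0 0" --pt "0.6 0 0.96 0 0 0 0" --pt "0.6 0 0.96 0 0 0 0"

```text
clock: 17.6
position: [0.3998, -0.3219, 0.2224]
ee_rot: [-0.001, -3.136, -0.007]
force: [0.9, 0.3, -0.5]
width: 0.604
gripper_force: 0.0
```

Request:
carry_out --pt "0.6 0 0.96 0 0 0 0" --pt "0.6 -1 0.6 0 0 0 0" --pt "0.6 -1 0.6 0 0 0 0" --pt "0.6 -1 0.6 0 0 0 0" --pt "0.6 -1 0.6 0 0 0 0" --pt "0.6 -1 0.6 0 0 0 0" --pt "0.6 -1 0.6 0 0 0 0" --pt "0.6 0 0 0 0 0 0"

```text
clock: 18.4
position: [0.5533, -0.2052, 0.2215]
ee_rot: [0.009, -3.137, -0.009]
force: [-0.1, 0.4, 0.1]
width: 0.599
gripper_force: 0.0
```

```bash
python3 - <<'E'
from h import *
plan((.686,-.08,.14,180),(.686,-.08,.065,180));print(arm.observe()['joints'].round(2))
im=snap('top');P=im['xyz'];p=im['pixels'].astype(int)
Q=P[195:320,420:510].reshape(-1,3)
t=Q[(Q[:,2]>.08)&(Q[:,2]<.11)];print('mallet head',cv2.minAreaRect((t[:,:2]*1000).astype(np.float32)),np.median(t,0))
Q=P[140:180,360:392].reshape(-1,3);t=Q[(Q[:,2]>.08)&(Q[:,2]<.1)];print('bar',len(t),cv2.minAreaRect((t[:,:2]*1000).astype(np.float32)))
E
```

```text
t 18.4 pos [ 0.5533 -0.2052  0.2215] w 0.599 gf 0.0 F [-0.1  0.4  0.1]
(0.686, -0.08, 0.14, 180) turn 1 x [ 0.054 -0.048  0.055] | shift 6 x [-0.885  0.835  0.543] total [-5.31  5.01  3.26]
(0.686, -0.08, 0.065, 180) turn 1 x [0. 0. 0.] | shift 3 x [0. 0. 1.] total [0. 0. 3.]
[-0.    0.4   0.38  1.69 -0.16  1.1   2.  ]
mallet head ((449.4822692871094, -412.59771728515625), (31.734634399414062, 59.08362579345703), 81.69339752197266) [ 0.44805667 -0.40846501  0.09244812]
bar 78 ((687.1078491210938, -79.95857238769531), (45.655731201171875, 12.626792907714844), 0.24615593254566193)
```

Request:
carry_out --pt "0.6 -0.89 0.84 0.2 0 0 0.06" --pt "0.6 -0.89 0.84 0.2 0 0 0" --pt "0.6 -0.89 0.84 0.2 0 0 0" --pt "0.6 -0.89 0.84 0.2 0 0 0" --pt "0.6 -0.89 0.84 0.2 0 0 0" --pt "0.6 -0.89 0.84 0.2 0 0 0" --pt "0.6 0 0 1 0 0 0" --pt "0.6 0 0 0 0 0 0"

```text
clock: 19.25
position: [0.6817, -0.0833, 0.1636]
ee_rot: [-0.009, -3.13, -0.006]
force: [-0.3, -0.3, -0.9]
width: 0.599
gripper_force: 0.0
```

Request:
carry_out --pt "0.6 0 0 1 0 0 0" --pt "0.6 0 0 0 0 0 0" --pt "0.6 0 0 0 0 0 0"

```text
clock: 19.55
position: [0.6833, -0.0847, 0.1428]
ee_rot: [-0.012, -3.135, -0.006]
force: [-0.6, -0.1, 0.0]
width: 0.596
gripper_force: 0.0
```

```bash
python3 - <<'E'
from h import *
plan((.687,-.08,.066,180))
im=snap('wrist');P=im['xyz'].reshape(-1,3);m=(P[:,2]>.08)&(P[:,2]<.097)&(np.hypot(P[:,0]-.687,P[:,1]+.08)<.035);print(m.sum(),cv2.minAreaRect((P[m][:,:2]*1000).astype(np.float32)) if m.sum()>5 else '')
E
```

```text
t 19.6 pos [ 0.6833 -0.0847  0.1428] w 0.596 gf 0.0 F [-0.6 -0.1  0. ]
(0.687, -0.08, 0.066, 180) turn 1 x [ 0.035 -0.061 -0.078] | shift 4 x [-0.037  0.047  0.768] total [-0.15  0.19  3.07]
1213 ((688.3367309570312, -79.90167236328125), (45.71207809448242, 13.736660957336426), 0.2500276565551758)
```

Request:
carry_out --pt "0.6 -0.18 0.19 0.7 0 0 -0.05" --pt "0.6 0 0 0.8 0 0 0" --pt "0.6 0 0 0.8 0 0 0" --pt "0.6 0 0 0.75 0 0 0" --pt "0.5 0 0 0 0 0 0" --pt "0 0 0 0 0 0 0" --pt "0 0 0 0 0 0 0" --pt "0 0 0 0 0 0 0" --squeeze 40

```text
clock: 20.4
position: [0.689, -0.0785, 0.067]
ee_rot: [-0.002, -3.138, -0.006]
force: [-0.3, 0.3, -0.4]
width: 0.303
gripper_force: 0.0
```

Request:
carry_out --pt "0 0 0 0 0 0 0" --pt "0 0 0 0 0 0 0" --pt "0 0 0 0 0 0 0" --pt "0 0 0 0 0 0 0" --pt "0 0 0 0 0 0 0" --pt "0 0 0 0 0 0 0"

```text
clock: 21.0
position: [0.6887, -0.0801, 0.0665]
ee_rot: [-0.004, -3.138, -0.003]
force: [0.3, -5.1, 5.0]
width: 0.149
gripper_force: 40.0
```

Request:
carry_out --pt "0 0 0 0 0 0 0.8" --pt "0 0 0 0 0 0 0.8" --pt "0 0 0 0 0 0 0.8" --pt "0 0 0 0 0 0 0.8" --pt "0 0 0 0 0 0 0.8" --pt "0 0 0 0 0 0 0.8" --pt "0 0 0 0 0 0 0.8" --pt "0 0 0 0 0 0 0.8"

```text
clock: 21.8
position: [0.6888, -0.0797, 0.0665]
ee_rot: [-0.995, -2.976, -0.002]
force: [-0.2, -5.3, 3.3]
width: 0.147
gripper_force: 40.0
```

Request:
carry_out --pt "0 0 0 0 0 0 0.8" --pt "0 0 0 0 0 0 0.8" --pt "0 0 0 0 0 0 0.8" --pt "0 0 0 0 0 0 0.8" --pt "0 0 0 0 0 0 0.8" --pt "0 0 0 0 0 0 0.8" --pt "0 0 0 0 0 0 0.8" --pt "0 0 0 0 0 0 0"

```text
clock: 22.6
position: [0.6891, -0.0796, 0.0665]
ee_rot: [-1.777, -2.586, -0.0]
force: [0.6, -5.3, 4.5]
width: 0.15
gripper_force: 40.0
```

```bash
python3 - <<'E'
from h import *
s=arm.observe();R=Ro.from_rotvec(s['ee_rot']).as_matrix();print(s['clock'],s['position'].round(4),np.degrees(np.arctan2(R[1,0],R[0,0])),s['force'].round(1),s['ft_torque'].round(2))
E
```

```text
22.6 [ 0.6891 -0.0796  0.0665] 110.99820329567473 [ 0.6 -5.3  4.5] [-1.12 -0.32 -0.05]
```

Turned 69° so far with no stop; go on slowly.

Request:
carry_out --pt "0 0 0 0 0 0 0.5" --pt "0 0 0 0 0 0 0.5" --pt "0 0 0 0 0 0 0.5" --pt "0 0 0 0 0 0 0"

```text
clock: 23.0
position: [0.6891, -0.0795, 0.0665]
ee_rot: [-1.962, -2.449, 0.001]
force: [0.2, -6.8, 4.3]
width: 0.153
gripper_force: 41.7
```

```bash
python3 - <<'E'
from h import *
s=arm.observe();R=Ro.from_rotvec(s['ee_rot']).as_matrix();print(s['clock'],s['position'].round(4),np.degrees(np.arctan2(R[1,0],R[0,0])),s['force'].round(1),s['ft_torque'].round(2),s['joints'].round(2))
E
```

```text
23.0 [ 0.6891 -0.0795  0.0665] 102.60622905077801 [ 0.2 -6.8  4.3] [-1.45 -0.27  1.07] [-0.35  0.78  0.66  1.58 -0.55  0.98  0.71]
```

Request:
carry_out --pt "0 0 0 0 0 0 0.3" --pt "0 0 0 0 0 0 0" --pt "0.5 0 0 0 0 0 0" --pt "0.6 0 0 0 0 0 0" --pt "0.6 0 0 0 0 0 0" --pt "0.6 0 0 -0.6 0 0 0" --pt "0.6 0 0 -1 0 0 0" --pt "0.6 0 0 -1 0 0 0"

```text
clock: 23.8
position: [0.6883, -0.0784, 0.132]
ee_rot: [-1.996, -2.416, 0.001]
force: [0.5, 0.1, 0.7]
width: 0.586
gripper_force: 0.0
```

Request:
carry_out --pt "0.6 0 0 -1 0 0 0" --pt "0.6 0 0 -1 0 0 0" --pt "0.6 0 0 -1 0 0 0" --pt "0.6 0 0 0 0 0 0" --pt "0.6 0 0 0 0 0 0"

```text
clock: 24.3
position: [0.6892, -0.0788, 0.2068]
ee_rot: [-1.997, -2.418, -0.001]
force: [0.6, -0.4, -0.8]
width: 0.605
gripper_force: 0.0
```

```bash
python3 - <<'E'
from h import *
im=snap('wrist');P=im['xyz'].reshape(-1,3);m=(P[:,2]>.08)&(P[:,2]<.097)&(np.hypot(P[:,0]-.687,P[:,1]+.08)<.035);print(m.sum(),cv2.minAreaRect((P[m][:,:2]*1000).astype(np.float32)) if m.sum()>5 else '')
m=(np.hypot(P[:,0]-.587,P[:,1]+.086)<.012);print('bung',np.percentile(P[m][:,2],[10,50,90]) if m.sum() else 0)
im=snap('top','t6.png');np.save('top6.npy',im['xyz']);P=im['xyz']
Q=P[195:320,420:510].reshape(-1,3);t=Q[(Q[:,2]>.08)&(Q[:,2]<.11)];print('mallet head',cv2.minAreaRect((t[:,:2]*1000).astype(np.float32)))
def c(n,u0,u1,v0,v1):
    Q=P[v0:v1,u0:u1];q=Q[(Q[...,2]>.025)&(Q[...,2]<.06)];print(n,len(q),cv2.minAreaRect((q[:,:2]*1000).astype(np.float32)) if len(q)>4 else '')
c('A',195,235,175,215);c('B',190,232,217,258);c('C',400,448,165,210)
plan((.626,-.236,.14,180))
E
```

```text
753 ((688.4247436523438, -80.20556640625), (13.933637619018555, 45.92217254638672), 16.086713790893555)
bung [0.05979734 0.06073656 0.06157225]
mallet head ((452.54058837890625, -399.6368713378906), (52.579071044921875, 47.181758880615234), 20.31402587890625)
A 135 ((577.4503173828125, 397.1580505371094), (34.949485778808594, 36.17371368408203), 3.343865394592285)
B 230 ((449.0567626953125, 398.2738342285156), (39.1070556640625, 51.50822448730469), 45.081119537353516)
C 175 ((625.5145263671875, -235.56472778320312), (41.14884948730469, 44.95950698852539), 86.36540222167969)
t 24.4 pos [ 0.6884 -0.0785  0.2051] w 0.599 gf 0.0 F [-0.2 -0.2 -0.6]
(0.626, -0.236, 0.14, 180) turn 14 x [-0.    -0.006 -0.986] | shift 7 x [ 0.357 -0.9    0.372] total [ 2.5 -6.3  2.6]
```

View pics/t6.png

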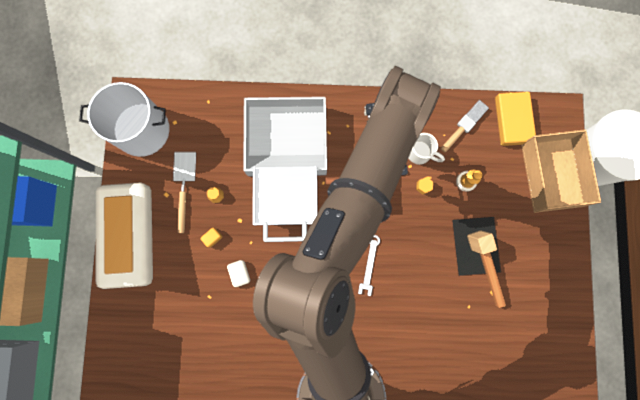

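Knob bar is now at −74° (block at +3.4°, i.e. 1.35 rad: tight), mallet head stands on the mat at (482,243), the lumps are unmoved. Next lump4 at (425,185).

```bash
python3 - <<'E'
from h import *
P=np.load('top0.npy');Q=P[160:246,240:330].reshape(-1,3);t=Q[(Q[:,2]>.089)&(Q[:,2]<.12)&(Q[:,0]<.67)];print('tray',cv2.minAreaRect((t[:,:2]*1000).astype(np.float32)))
b=t[(t[:,0]<.445)];print('bar',len(b),b.mean(0),np.degrees(np.polyfit(b[:,1],b[:,0],1)[0]),b[:,1].min(),b[:,1].max())
w=t[(t[:,2]>.102)&(t[:,0]>.51)&(t[:,0]<.63)]
for s in(w[w[:,1]>.18],w[w[:,1]<.18]): print('wall',len(s),s.mean(0),np.degrees(np.polyfit(s[:,0],s[:,1],1)[0]))
plan((.6255,-.2356,.15,176.4),(.6255,-.2356,.01,176.4))
E
```

```text
tray ((550.2261352539062, 185.04995727539062), (233.87112426757812, 223.15806579589844), 89.94868469238281)
bar 92 [0.4421108  0.17973181 0.10825464] -1.0499271319435164 0.11712480426926015 0.23155832863648237
wall 43 [0.5617764  0.262315   0.10587053] 2.5105200365818403
wall 50 [0.57364394 0.0960747  0.10597886] 5.255911381613172
t 24.4 pos [ 0.6884 -0.0785  0.2051] w 0.599 gf 0.0 F [-0.2 -0.2 -0.6]
(0.6255, -0.2356, 0.15, 176.4) turn 14 x [-0.001 -0.006 -0.942] | shift 7 x [ 0.303 -0.918  0.315] total [ 2.12 -6.43  2.2 ]
(0.6255, -0.2356, 0.01, 176.4) turn 1 x [0. 0. 0.] | shift 6 x [0.    0.    0.933] total [0.  0.  5.6]
```

Request:
carry_out --pt "0.8 0 0 0 0 0 -0.82" --pt "0.8 0 0 0 0 0 -0.82" --pt "0.8 0 0 0 0 0 -0.82" --pt "0.8 0 0 0 0 0 -0.82" --pt "0.8 0 0 0 0 0 -0.82" --pt "0.8 0 0 0 0 0 -0.82" --pt "0.8 0 0 0 0 0 -0.82" --pt "0.8 0 0 0 0 0 -0.82" --squeeze 25

```text
clock: 25.2
position: [0.6883, -0.0786, 0.2044]
ee_rot: [-1.106, -2.931, -0.002]
force: [-0.7, -0.2, 0.0]
width: 0.801
gripper_force: 0.0
```

Request:
carry_out --pt "0.8 0 0 0 0 0 -0.82" --pt "0.8 0 0 0 0 0 -0.82" --pt "0.8 0 0 0 0 0 -0.82" --pt "0.8 0 0 0 0 0 -0.82" --pt "0.8 0 0 0 0 0 -0.82" --pt "0.8 0 0 0 0 0 -0.82" --pt "0.8 0 0 0 0 0 -0.82" --pt "0.8 0 0 0 0 0 -0.82"

```text
clock: 26.0
position: [0.6882, -0.0787, 0.2044]
ee_rot: [-0.103, -3.132, -0.006]
force: [0.6, 1.1, 0.0]
width: 0.798
gripper_force: 0.0
```

```bash
python3 - <<'E'
from h import *
plan((.6255,-.2356,.15,176.4),(.6255,-.2356,.01,176.4))
E
```

```text
t 26.0 pos [ 0.6882 -0.0787  0.2044] w 0.798 gf 0.0 F [0.6 1.1 0. ]
(0.6255, -0.2356, 0.15, 176.4) turn 1 x [ 0.037 -0.078 -0.029] | shift 7 x [ 0.302 -0.917  0.311] total [ 2.11 -6.42  2.18]
(0.6255, -0.2356, 0.01, 176.4) turn 1 x [0. 0. 0.] | shift 6 x [0.    0.    0.933] total [0.  0.  5.6]
```

Request:
carry_out --pt "0.8 0.3 -0.92 0.1 0 0 0" --pt "0.8 0.3 -0.92 0.1 0 0 0" --pt "0.8 0.3 -0.92 0.2 0 0 0" --pt "0.8 0.3 -0.92 0.4 0 0 0" --pt "0.8 0.3 -0.92 0.4 0 0 0" --pt "0.8 0.3 -0.92 0.5 0 0 0" --pt "0.8 0.3 -0.92 0.5 0 0 0" --pt "0.8 0 0 0 0 0 0"

```text
clock: 26.8
position: [0.6213, -0.2397, 0.1478]
ee_rot: [-0.117, -3.129, -0.004]
force: [0.1, -0.5, 0.2]
width: 0.805
gripper_force: 0.0
```

```bash
python3 - <<'E'
from h import *
im=snap('wrist');P=im['xyz'].reshape(-1,3);m=(P[:,2]>.03)&(P[:,2]<.045)&(np.hypot(P[:,0]-.6255,P[:,1]+.2356)<.04);print(m.sum(),cv2.minAreaRect((P[m][:,:2]*1000).astype(np.float32)))
sh((.6255,-.2356,.01))
E
```

```text
1905 ((627.8063354492188, -235.79734802246094), (41.85068130493164, 47.01698303222656), 25.791717529296875)
t 26.9 pos [ 0.623  -0.2374  0.1487] w 0.799 gf 0.0 F [-0.6  0.3 -0.2]
(0.6255, -0.2356, 0.01) 6 x [-0.024  0.01   0.924] total [-0.15  0.06  5.55]
```

Request:
carry_out --pt "0.8 -0.15 0.07 1 0 0 0" --pt "0.8 0 0 1 0 0 0" --pt "0.8 0 0 1 0 0 0" --pt "0.8 0 0 1 0 0 0" --pt "0.8 0 0 0.9 0 0 0" --pt "0.8 0 0 0.55 0 0 0" --pt "0.8 0 0 0 0 0 0" --pt "0 0 0 0 0 0 0"

```text
clock: 27.65
position: [0.6288, -0.2333, 0.0146]
ee_rot: [-0.108, -3.135, -0.006]
force: [0.5, -0.1, 1.0]
width: 0.753
gripper_force: 0.0
```

Request:
carry_out --pt "0 0 0 0 0 0 0" --pt "0 0 0 0 0 0 0" --pt "0 0 0 0 0 0 0" --pt "0 0 0 0 0 0 0" --pt "0 0 0 0 0 0 0" --pt "0 0 0 0 0 0 0" --pt "0 0 0 0 0 0 0" --pt "0 0 0 0 0 0 0"

```text
clock: 28.45
position: [0.6289, -0.234, 0.0151]
ee_rot: [-0.109, -3.136, -0.005]
force: [-1.1, -0.4, 6.7]
width: 0.521
gripper_force: 25.0
```

Request:
carry_out --pt "0 0 0 -0.5 0 0 0" --pt "0 0 0 -1 0 0 0" --pt "0 0 0 -1 0 0 0" --pt "0 0 0 -1 0 0 0" --pt "0 0 0 -1 0 0 0" --pt "0 0 0 -1 0 0 0" --pt "0 0 0 -1 0 0 0" --pt "0 0 0 0 0 0 0"

```text
clock: 29.25
position: [0.6309, -0.2353, 0.1812]
ee_rot: [0.109, 3.139, 0.003]
force: [0.5, -0.5, -0.9]
width: 0.515
gripper_force: 25.0
```

```bash
python3 - <<'E'
from h import *
plan((.55,-.2,.175,176.4),(.55,.126,.175,90),(.558,.126,.115,90))
plan((.55,.126,.175,180))
E
```

```text
t 29.2 pos [ 0.6309 -0.2353  0.1812] w 0.515 gf 25.0 F [ 0.5 -0.5 -0.9]
(0.55, -0.2, 0.175, 176.4) turn 1 x [ 0.022  0.006 -0.066] | shift 4 x [0.829 0.301 0.062] total [3.32 1.21 0.25]
(0.55, 0.126, 0.175, 90) turn 16 x [0.    0.    0.942] | shift 14 x [0.931 0.    0.   ] total [13.04  0.    0.  ]
(0.558, 0.126, 0.115, 90) turn 1 x [0. 0. 0.] | shift 3 x [0.    0.107 0.8  ] total [0.   0.32 2.4 ]
t 29.2 pos [ 0.6309 -0.2353  0.1812] w 0.515 gf 25.0 F [ 0.5 -0.5 -0.9]
(0.55, 0.126, 0.175, 180) turn 1 x [ 0.022  0.007 -0.694] | shift 15 x [0.216 0.963 0.017] total [ 3.23 14.45  0.25]
```

Request:
carry_out --pt "0 0.83 0.3 0 0 0 0" --pt "0 0.83 0.3 0 0 0 0" --pt "0 0.83 0.3 0 0 0 0" --pt "0 0.83 0.3 0 0 0 0" --pt "0 0 0 0 0 0 0.84" --pt "0 0 0 0 0 0 0.84" --pt "0 0 0 0 0 0 0.84" --pt "0 0 0 0 0 0 0.84"

```text
clock: 30.05
position: [0.5479, -0.1984, 0.177]
ee_rot: [-0.636, -3.07, -0.005]
force: [-0.2, -0.5, -1.2]
width: 0.512
gripper_force: 25.0
```

Request:
carry_out --pt "0 0 0 0 0 0 0.84" --pt "0 0 0 0 0 0 0.84" --pt "0 0 0 0 0 0 0.84" --pt "0 0 0 0 0 0 0.84" --pt "0 0 0 0 0 0 0.84" --pt "0 0 0 0 0 0 0.84" --pt "0 0 0 0 0 0 0.84" --pt "0 0 0 0 0 0 0.84"

```text
clock: 30.85
position: [0.5479, -0.1984, 0.1769]
ee_rot: [-1.612, -2.688, -0.001]
force: [-1.0, -0.1, -0.2]
width: 0.519
gripper_force: 25.0
```

Request:
carry_out --pt "0 0 0 0 0 0 0.84" --pt "0 0 0 0 0 0 0.84" --pt "0 0 0 0 0 0 0.84" --pt "0 0 0 0 0 0 0.84" --pt "0 0 0 0 0 0 0.84" --pt "0 0 0 0 0 0 0.84" --pt "0 0.93 0 0 0 0 0" --pt "0 0.93 0 0 0 0 0"

```text
clock: 31.65
position: [0.5482, -0.152, 0.1771]
ee_rot: [-2.23, -2.203, 0.002]
force: [0.7, 0.4, -0.0]
width: 0.518
gripper_force: 25.0
```

Request:
carry_out --pt "0 0.93 0 0 0 0 0" --pt "0 0.93 0 0 0 0 0" --pt "0 0.93 0 0 0 0 0" --pt "0 0.93 0 0 0 0 0" --pt "0 0.93 0 0 0 0 0" --pt "0 0.93 0 0 0 0 0" --pt "0 0.93 0 0 0 0 0" --pt "0 0.93 0 0 0 0 0"

```text
clock: 32.45
position: [0.5502, 0.0349, 0.1779]
ee_rot: [-2.228, -2.205, 0.002]
force: [0.4, 0.6, -0.6]
width: 0.519
gripper_force: 25.0
```

```bash
python3 - <<'E'
from h import *
plan((.558,.126,.175,90),(.558,.126,.109,90))
im=snap('side','s7.png');cv2.imwrite('pics/c7.png',cv2.resize(im['pixels'][60:300,200:460,::-1],None,fx=2.4,fy=2.4))
E
```

```text
t 32.5 pos [0.5502 0.0349 0.1779] w 0.519 gf 25.0 F [ 0.4  0.6 -0.6]
(0.558, 0.126, 0.175, 90) turn 1 x [-0.061 -0.042 -0.104] | shift 4 x [0.911 0.078 0.029] total [3.64 0.31 0.11]
(0.558, 0.126, 0.109, 90) turn 1 x [0. 0. 0.] | shift 3 x [0.   0.   0.88] total [0.   0.   2.64]
```

View pics/c7.png

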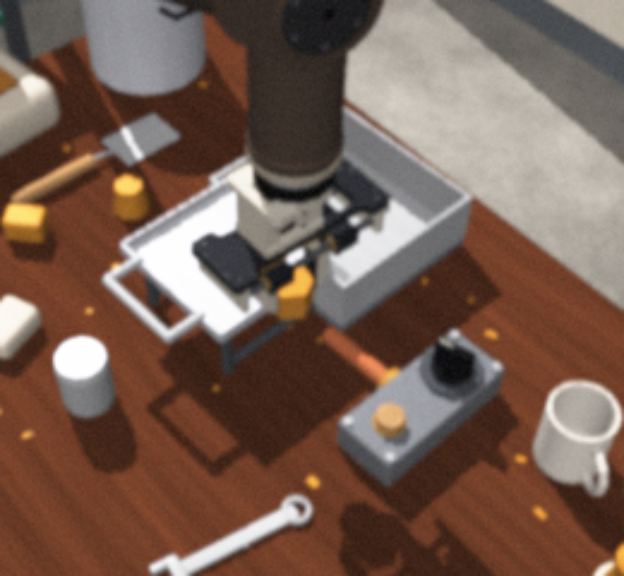

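Lump4 is held at (295,290), about to pass over the tray's side. Place it.

Request:
carry_out --pt "0 0.91 0.08 0 0 0 -0.1" --pt "0 0.91 0.08 0 0 0 0" --pt "0 0.91 0.08 0 0 0 0" --pt "0 0.91 0.08 0 0 0 0" --pt "0 0 0 0.9 0 0 0" --pt "0 0 0 0.9 0 0 0" --pt "0 0 0 0.5 0 0 0" --pt "0 0 0 0.35 0 0 0"

```text
clock: 33.3
position: [0.5581, 0.1248, 0.1112]
ee_rot: [-2.217, -2.216, 0.003]
force: [0.4, 1.0, -1.2]
width: 0.516
gripper_force: 25.0
```

Request:
carry_out --pt "0 0 0 0 0 0 0" --pt "0 0 0 0.1 0 0 0" --pt "0 0 0 0 0 0 0"

```text
clock: 33.6
position: [0.5592, 0.125, 0.1102]
ee_rot: [-2.218, -2.217, 0.0]
force: [0.4, -0.0, -0.9]
width: 0.517
gripper_force: 25.0
```

Request:
carry_out --pt "0 0 0 0.08 0 0 0" --pt "0.6 0 0 0 0 0 0" --pt "0.7 0 0 0 0 0 0" --pt "0.7 0 0 0 0 0 0" --pt "0.8 0 0 -1 0 0 0" --pt "0.8 0 0 -1 0 0 0" --pt "0.8 0 0 -1 0 0 0" --pt "0.8 0 0 0 0 0 0"

```text
clock: 34.4
position: [0.5611, 0.1247, 0.1858]
ee_rot: [-2.219, -2.218, -0.006]
force: [1.1, -0.0, -0.8]
width: 0.801
gripper_force: 0.0
```

```bash
python3 - <<'E'
from h import *
plan((.5775,.396,.185,94),(.5775,.396,.10,94))
E
```

```text
t 34.4 pos [0.5611 0.1247 0.1858] w 0.801 gf 0.0 F [ 1.1 -0.  -0.8]
(0.5775, 0.396, 0.185, 94) turn 1 x [-0.002 -0.056 -0.704] | shift 11 x [0.98  0.128 0.003] total [10.78  1.41  0.03]
(0.5775, 0.396, 0.1, 94) turn 1 x [0. 0. 0.] | shift 4 x [0.   0.   0.85] total [0.  0.  3.4]
```

Request:
carry_out --pt "0.8 0 0 0 0 0 -0.7" --pt "0.8 0.98 0.13 0 0 0 0" --pt "0.8 0.98 0.13 0 0 0 0" --pt "0.8 0.98 0.13 0 0 0 0" --pt "0.8 0.98 0.13 0 0 0 0" --pt "0.8 0.98 0.13 0 0 0 0" --pt "0.8 0.98 0.13 0 0 0 0" --pt "0.8 0.98 0.13 0 0 0 0"

```text
clock: 35.2
position: [0.5695, 0.2985, 0.1826]
ee_rot: [-2.138, -2.293, 0.002]
force: [-0.8, 0.5, 0.5]
width: 0.801
gripper_force: 0.0
```

Request:
carry_out --pt "0.8 0.98 0.13 0 0 0 0" --pt "0.8 0.98 0.13 0 0 0 0" --pt "0.8 0.98 0.13 0 0 0 0" --pt "0.8 0.98 0.13 0 0 0 0" --pt "0.8 0 0 1 0 0 0" --pt "0.8 0 0 1 0 0 0" --pt "0.8 0 0 0 0 0 0" --pt "0.8 0 0 0 0 0 0"

```text
clock: 36.0
position: [0.5756, 0.396, 0.1334]
ee_rot: [-2.139, -2.292, 0.003]
force: [0.7, -1.4, 1.0]
width: 0.797
gripper_force: 0.0
```

```bash
python3 - <<'E'
from h import *
im=snap('wrist');P=im['xyz'].reshape(-1,3);m=(P[:,2]>.036)&(P[:,2]<.046)&(np.hypot(P[:,0]-.5775,P[:,1]-.396)<.06);print(m.sum(),cv2.minAreaRect((P[m][:,:2]*1000).astype(np.float32)))
sh((.5775,.396,.008))
im=snap('top');P=im['xyz'];Q=P[160:225,250:320].reshape(-1,3);q=Q[(Q[:,2]>.112)&(Q[:,2]<.15)];print('on tray',len(q),cv2.minAreaRect((q[:,:2]*1000).astype(np.float32)),np.median(q,0))
E
```

```text
1409 ((581.4391479492188, 399.3734130859375), (34.188228607177734, 34.03324508666992), 51.9653434753418)
t 36.0 pos [0.5763 0.3962 0.1345] w 0.801 gf 0.0 F [0.2 0.2 0.5]
(0.5775, 0.396, 0.008) 6 x [-0.006  0.012  0.843] total [-0.03  0.07  5.06]
on tray 215 ((523.4374389648438, 137.52053833007812), (75.39268493652344, 191.5906524658203), 42.858150482177734) [0.55520992 0.12433906 0.12926459]
```

Request:
carry_out --pt "0.8 0.08 0.15 1 0 0 0" --pt "0.8 0 0 1 0 0 0" --pt "0.8 0 0 1 0 0 0" --pt "0.8 0 0 1 0 0 0" --pt "0.8 0 0 0.7 0 0 0" --pt "0.8 0 0 0.35 0 0 0" --pt "0.8 0 0 0 0 0 0" --pt "0 0 0 0 0 0 0"

```text
clock: 36.9
position: [0.5795, 0.3993, 0.0086]
ee_rot: [-2.139, -2.293, -0.001]
force: [0.0, -0.3, 0.5]
width: 0.754
gripper_force: 0.0
```

Request:
carry_out --pt "0 0 0 0 0 0 0" --pt "0 0 0 0 0 0 0" --pt "0 0 0 0 0 0 0" --pt "0 0 0 0 0 0 0" --pt "0 0 0 0 0 0 0" --pt "0 0 0 0 0 0 0" --pt "0 0 0 0 0 0 0" --pt "0 0 0 0 0 0 0"

```text
clock: 37.7
position: [0.5793, 0.3994, 0.0082]
ee_rot: [-2.138, -2.293, -0.001]
force: [0.3, -0.3, 5.0]
width: 0.486
gripper_force: 25.1
```

Request:
carry_out --pt "0 0 0 -0.5 0 0 0" --pt "0 0 0 -1 0 0 0" --pt "0 0 0 -1 0 0 0" --pt "0 0 0 -1 0 0 0" --pt "0 0 0 -1 0 0 0" --pt "0 0 0 -1 0 0 0" --pt "0 0 0 -1 0 0 0" --pt "0 0 0 0 0 0 0"

```text
clock: 38.5
position: [0.5812, 0.3987, 0.1743]
ee_rot: [-2.139, -2.293, -0.007]
force: [0.3, 0.2, -0.2]
width: 0.489
gripper_force: 24.6
```

```bash
python3 - <<'E'
from h import *
plan((.558,.179,.175,90),(.558,.179,.102,90))
im=snap('wrist','w8.png');P=im['xyz'];Q=P.reshape(-1,3);m=(Q[:,2]<.06)&(Q[:,2]>.012)&(np.hypot(Q[:,0]-.58,Q[:,1]-.398)<.035);print('left on bench',m.sum())
E
```

```text
t 38.5 pos [0.5812 0.3987 0.1743] w 0.489 gf 24.6 F [ 0.3  0.2 -0.2]
(0.558, 0.179, 0.175, 90) turn 1 x [-0.007 -0.069  0.694] | shift 9 x [-0.977 -0.103 -0.003] total [-8.79 -0.93 -0.03]
(0.558, 0.179, 0.102, 90) turn 1 x [0. 0. 0.] | shift 3 x [0.    0.    0.973] total [0.   0.   2.92]
left on bench 0
```

Request:
carry_out --pt "0 0 0 0 0 0 0.69" --pt "0 -0.96 -0.13 0 0 0 0" --pt "0 -0.96 -0.13 0 0 0 0" --pt "0 -0.96 -0.13 0 0 0 0" --pt "0 -0.96 -0.13 0 0 0 0" --pt "0 -0.96 -0.13 0 0 0 0" --pt "0 -0.96 -0.13 0 0 0 0" --pt "0 -0.96 -0.13 0 0 0 0"

```text
clock: 39.35
position: [0.5557, 0.2293, 0.1683]
ee_rot: [-2.215, -2.217, 0.005]
force: [-1.0, -0.3, -0.8]
width: 0.489
gripper_force: 24.6
```

Request:
carry_out --pt "0 -0.96 -0.13 0 0 0 0" --pt "0 -0.96 -0.13 0 0 0 0" --pt "0 0 0 0 0 0 0" --pt "0 0 0 1 0 0 0" --pt "0 0 0 1 0 0 0" --pt "0 0 0 0.5 0 0 0" --pt "0 0 0 0 0 0 0" --pt "0 0 0 0 0 0 0"

```text
clock: 40.15
position: [0.5502, 0.1828, 0.1069]
ee_rot: [-2.216, -2.218, 0.002]
force: [0.2, 0.9, -0.9]
width: 0.49
gripper_force: 24.6
```

```bash
python3 - <<'E'
from h import *
sh((.552,.182,.1015))
E
```

```text
t 40.1 pos [0.5502 0.1828 0.1069] w 0.49 gf 24.6 F [ 0.2  0.9 -0.9]
(0.552, 0.182, 0.1015) 1 x [-0.032  0.072  0.216] total [-0.03  0.07  0.22]
```

Lower the last 5 mm, release, and go for lump1.

Request:
carry_out --pt "0 0 0 0.2 0 0 0" --pt "0 0 0 0 0 0 0" --pt "0.6 0 0 0 0 0 0" --pt "0.65 0 0 0 0 0 0" --pt "0.65 0 0 0 0 0 0" --pt "0.7 0 0 -1 0 0 0" --pt "0.8 0 0 -1 0 0 0" --pt "0.8 0 0 -1 0 0 0"

```text
clock: 40.95
position: [0.5504, 0.1822, 0.1777]
ee_rot: [-2.216, -2.217, 0.002]
force: [0.1, 0.4, 0.6]
width: 0.789
gripper_force: 0.0
```

```bash
python3 - <<'E'
from h import *
im=snap('top');P=im['xyz']
Q=P[217:265,185:240];q=Q[(Q[...,2]>.025)&(Q[...,2]<.06)];print('B',len(q),cv2.minAreaRect((q[:,:2]*1000).astype(np.float32)))
plan((.449,.398,.185,135),(.449,.398,.12,135))
E
```

```text
B 228 ((449.881591796875, 442.797607421875), (38.11235046386719, 52.03587341308594), 44.385528564453125)
t 41.0 pos [0.5526 0.1823 0.1816] w 0.796 gf 0.0 F [ 2.8 -0.2  2.4]
(0.449, 0.398, 0.185, 135) turn 8 x [ 0.002 -0.007 -0.982] | shift 10 x [ 0.903  0.317 -0.014] total [ 9.03  3.17 -0.14]
(0.449, 0.398, 0.12, 135) turn 1 x [0. 0. 0.] | shift 3 x [0.    0.    0.867] total [0.  0.  2.6]
```

Lump1 was knocked about 45 mm to the left, next to the scraper. Go above it at yaw 44 (closing along its long side) and look.

```bash
python3 - <<'E'
from h import *
plan((.44,.435,.19,44.4))
E
```

```text
t 41.0 pos [0.5526 0.1823 0.1816] w 0.796 gf 0.0 F [ 2.8 -0.2  2.4]
(0.44, 0.435, 0.19, 44.4) turn 8 x [-0.004 -0.007  0.995] | shift 11 x [ 0.35  -0.943 -0.031] total [  3.85 -10.37  -0.34]
```

Request:
carry_out --pt "0.8 0 0 -0.3 0 0 0.99" --pt "0.8 0 0 0 0 0 0.99" --pt "0.8 0 0 0 0 0 0.99" --pt "0.8 0 0 0 0 0 0.99" --pt "0.8 0 0 0 0 0 0.99" --pt "0.8 0 0 0 0 0 0.99" --pt "0.8 0 0 0 0 0 0.99" --pt "0.8 0 0 0 0 0 0.99"

```text
clock: 41.8
position: [0.5505, 0.1825, 0.1842]
ee_rot: [-2.903, -1.186, 0.005]
force: [-0.6, 0.1, 1.1]
width: 0.8
gripper_force: 0.0
```

Request:
carry_out --pt "0.8 0.35 -0.94 0 0 0 0" --pt "0.8 0.35 -0.94 0 0 0 0" --pt "0.8 0.35 -0.94 0 0 0 0" --pt "0.8 0.35 -0.94 0 0 0 0" --pt "0.8 0.35 -0.94 0 0 0 0" --pt "0.8 0.35 -0.94 0 0 0 0" --pt "0.8 0.35 -0.94 0 0 0 0" --pt "0.8 0.35 -0.94 0 0 0 0"

```text
clock: 42.6
position: [0.4677, 0.3663, 0.1854]
ee_rot: [-2.9, -1.192, 0.005]
force: [0.1, 0.6, 0.9]
width: 0.801
gripper_force: 0.0
```

Request:
carry_out --pt "0.8 0.35 -0.94 0 0 0 0" --pt "0.8 0.35 -0.94 0 0 0 0" --pt "0.8 0.35 -0.94 0 0 0 0" --pt "0.8 0 0 0 0 0 0" --pt "0.8 0 0 0 0 0 0"

```text
clock: 43.1
position: [0.437, 0.4342, 0.1856]
ee_rot: [-2.9, -1.194, 0.005]
force: [0.5, -0.5, 0.5]
width: 0.801
gripper_force: 0.0
```

```bash
python3 - <<'E'
from h import *
im=snap('wrist','w9.png');P=im['xyz'];Q=P.reshape(-1,3)
m=(Q[:,2]>.028)&(Q[:,2]<.042)&(np.hypot(Q[:,0]-.45,Q[:,1]-.443)<.05);print(m.sum(),cv2.minAreaRect((Q[m][:,:2]*1000).astype(np.float32)))
plan((.45,.443,.19,44.4),(.45,.443,.012,44.4));print(arm.observe()['joints'].round(2))
# mark finger footprint
K=im['mtx']
for d in(-1,1):
    for r in(.037,.056):
        X=np.array([.45,.443,.012])+d*r*np.array([.7,-.714,0]);c=im['R']@X+im['t'];u=K@c/c[2];print(u[:2].round())
E
```

```text
1889 ((452.4117431640625, 443.5054016113281), (38.08737564086914, 51.01933288574219), 43.395259857177734)
t 43.1 pos [0.4376 0.4333 0.1858] w 0.801 gf 0.0 F [-0.3  0.2  0.8]
(0.45, 0.443, 0.19, 44.4) turn 1 x [-0.06   0.01   0.042] | shift 1 x [ 0.627  0.071 -0.167] total [ 0.63  0.07 -0.17]
(0.45, 0.443, 0.012, 44.4) turn 1 x [0. 0. 0.] | shift 8 x [0.   0.   0.89] total [0.   0.   7.12]
[-1.53  0.66  1.09  1.7  -0.64  1.18 -1.05]
[294. 168.]
[276. 167.]
[364. 168.]
[382. 168.]
```

View pics/w9.png

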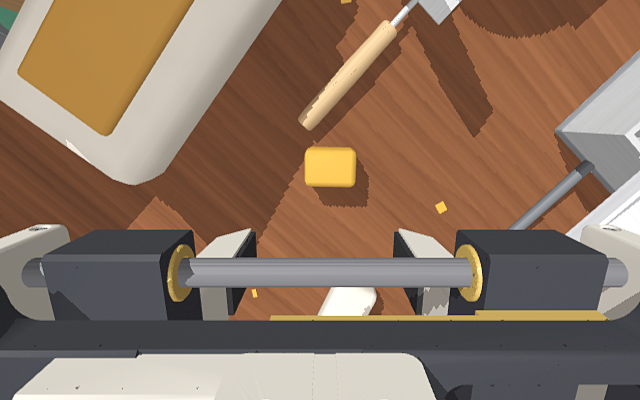

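Wrist view: lump1 at (330,167), scraper handle tip (307,125); the finger places (285,168) and (373,168) are free. Grip.

Request:
carry_out --pt "0.8 0.68 0.1 0.5 0 0 0" --pt "0.8 0 0 1 0 0 0" --pt "0.8 0 0 1 0 0 0" --pt "0.8 0 0 1 0 0 0" --pt "0.8 0 0 1 0 0 0" --pt "0.8 0 0 1 0 0 0" --pt "0.8 0 0 0.9 0 0 0" --pt "0.8 0 0 0.5 0 0 0"

```text
clock: 43.95
position: [0.4503, 0.4431, 0.0118]
ee_rot: [-2.903, -1.189, 0.008]
force: [0.0, -0.5, 0.5]
width: 0.801
gripper_force: 0.0
```

Request:
carry_out --pt "0.8 0 0 0 0 0 0" --pt "0 0 0 0 0 0 0" --pt "0 0 0 0 0 0 0" --pt "0 0 0 0 0 0 0" --pt "0 0 0 0 0 0 0" --pt "0 0 0 0 0 0 0" --pt "0 0 0 0 0 0 0" --pt "0 0 0 0 0 0 0"

```text
clock: 44.75
position: [0.4508, 0.4451, 0.0143]
ee_rot: [-2.9, -1.191, 0.003]
force: [-1.5, -0.3, 7.1]
width: 0.562
gripper_force: 25.0
```

Request:
carry_out --pt "0 0 0 -0.5 0 0 0" --pt "0 0 0 -1 0 0 0" --pt "0 0 0 -1 0 0 0" --pt "0 0 0 -1 0 0 0" --pt "0 0 0 -1 0 0 0" --pt "0 0 0 -1 0 0 0" --pt "0 0 0 -1 0 0 0" --pt "0 0 0 0 0 0 0"

```text
clock: 45.55
position: [0.4528, 0.4446, 0.1799]
ee_rot: [-2.899, -1.19, -0.002]
force: [-0.2, -0.0, -0.9]
width: 0.563
gripper_force: 25.0
```

```bash
python3 - <<'E'
from h import *
plan((.56,.236,.19,91),(.56,.236,.108,91))
im=snap('top');P=im['xyz'];Q=P[160:225,250:320].reshape(-1,3);q=Q[(Q[:,2]>.112)&(Q[:,2]<.14)];k=cv2.kmeans(q[:,:2].astype(np.float32),2,None,(3,50,1e-5),5,0);print('on tray',len(q),k[2],np.median(q[:,2]))
for i in(0,1): print(cv2.minAreaRect((q[k[1][:,0]==i][:,:2]*1000).astype(np.float32)))
E
```

```text
t 45.5 pos [0.4528 0.4446 0.1799] w 0.563 gf 25.0 F [-0.2 -0.  -0.9]
(0.56, 0.236, 0.19, 91) turn 9 x [-0.005 -0.008 -0.899] | shift 9 x [-0.935  0.46  -0.045] total [-8.42  4.14 -0.4 ]
(0.56, 0.236, 0.108, 91) turn 1 x [0. 0. 0.] | shift 4 x [0.   0.   0.82] total [0.   0.   3.28]
on tray 372 [[0.5440065  0.18036176]
 [0.55527014 0.12480917]] 0.13064361278822656
((523.60498046875, 196.77134704589844), (36.55475997924805, 93.13298797607422), 52.456443786621094)
((540.168212890625, 118.10619354248047), (80.726806640625, 42.833831787109375), 23.4556827545166)
```

Request:
carry_out --pt "0 0 0 0 0 0 -0.9" --pt "0 0 0 0 0 0 -0.9" --pt "0 0 0 0 0 0 -0.9" --pt "0 0 0 0 0 0 -0.9" --pt "0 0 0 0 0 0 -0.9" --pt "0 0 0 0 0 0 -0.9" --pt "0 0 0 0 0 0 -0.9" --pt "0 0 0 0 0 0 -0.9"

```text
clock: 46.4
position: [0.4503, 0.4437, 0.1748]
ee_rot: [-2.29, -2.141, 0.005]
force: [0.5, 0.3, -0.4]
width: 0.565
gripper_force: 25.0
```

Request:
carry_out --pt "0 0 0 0 0 0 -0.9" --pt "0 -0.85 0.41 0 0 0 0" --pt "0 -0.85 0.41 0 0 0 0" --pt "0 -0.85 0.41 0 0 0 0" --pt "0 -0.85 0.41 0 0 0 0" --pt "0 -0.85 0.41 0 0 0 0" --pt "0 -0.85 0.41 0 0 0 0" --pt "0 -0.85 0.41 0 0 0 0"

```text
clock: 47.2
position: [0.5251, 0.2957, 0.174]
ee_rot: [-2.196, -2.237, 0.004]
force: [0.4, 0.2, -0.6]
width: 0.561
gripper_force: 25.0
```

Request:
carry_out --pt "0 -0.85 0.41 0 0 0 0" --pt "0 -0.85 0.41 0 0 0 0" --pt "0 -0.77 0.41 0 0 0 0" --pt "0 0 0 0 0 0 0" --pt "0 0 0 0 0 0 0"

```text
clock: 47.7
position: [0.557, 0.2353, 0.1738]
ee_rot: [-2.197, -2.236, 0.003]
force: [-0.2, -0.0, -0.8]
width: 0.563
gripper_force: 25.0
```

```bash
python3 - <<'E'
from h import *
plan((.56,.237,.108,91))
E
```

```text
t 47.7 pos [0.557  0.2353 0.1738] w 0.563 gf 25.0 F [-0.2 -0.  -0.8]
(0.56, 0.237, 0.108, 91) turn 1 x [-0.065 -0.039  0.002] | shift 3 x [0.022 0.041 0.877] total [0.06 0.12 2.63]
```

Request:
carry_out --pt "0 0.05 0.1 1 0 0 0" --pt "0 0 0 1 0 0 0" --pt "0 0 0 0.5 0 0 0" --pt "0 0 0 0.15 0 0 0" --pt "0 0 0 0 0 0 0" --pt "0.65 0 0 0 0 0 0" --pt "0.7 0 0 0 0 0 0" --pt "0.7 0 0 0 0 0 0"

```text
clock: 48.5
position: [0.5598, 0.2373, 0.1085]
ee_rot: [-2.196, -2.238, 0.0]
force: [0.8, -0.0, -0.3]
width: 0.693
gripper_force: 0.0
```

Request:
carry_out --pt "0.7 0 0 0 0 0 0" --pt "0.7 0 0 -1 0 0 0" --pt "0.7 0 0 -1 0 0 0" --pt "0.7 0 0 -1 0 0 0" --pt "0.7 -0.7 -0.95 0 0 0 0" --pt "0.7 -0.7 -0.95 0 0 0 0" --pt "0.7 -0.7 -0.95 0 0 0 0" --pt "0.7 0 0 0 0 0 0"

```text
clock: 49.3
position: [0.487, 0.1804, 0.1833]
ee_rot: [-2.198, -2.233, 0.003]
force: [0.2, 0.4, -1.2]
width: 0.7
gripper_force: 0.0
```

```bash
python3 - <<'E'
from h import *
snap('top','t10.png')
im=snap('wrist');P=im['xyz'].reshape(-1,3);m=(P[:,2]>.097)&(P[:,2]<.115)&(P[:,0]<.46)&(P[:,0]>.41)&(P[:,1]>.09)&(P[:,1]<.27)
b=P[m];print(m.sum(),b.mean(0).round(4) if len(b) else '',b.min(0),b.max(0),cv2.minAreaRect((b[:,:2]*1000).astype(np.float32)))
plan((.446,.175,.15,90))
a=cv2.imread('pics/t10.png')[100:290,160:410];cv2.imwrite('pics/c10.png',cv2.resize(a,None,fx=2.8,fy=2.8,interpolation=cv2.INTER_CUBIC))
E
```

```text
2024 [0.4483 0.1936 0.1084] [0.43937975 0.1390898  0.10173731] [0.45998987 0.23534915 0.11160929] ((449.24310302734375, 187.31201171875), (96.30587005615234, 20.55793571472168), 89.33743286132812)
t 49.4 pos [0.4897 0.1832 0.1837] w 0.701 gf 0.0 F [1.  0.6 0.3]
(0.446, 0.175, 0.15, 90) turn 1 x [-0.049 -0.053  0.185] | shift 2 x [-0.165 -0.873  0.673] total [-0.33 -1.75  1.35]
```

View pics/c10.png

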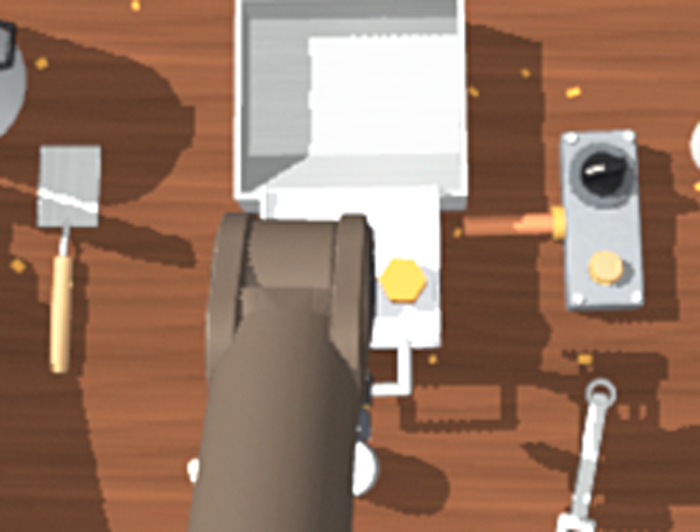

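Lump4 sits on the tray at (403,280) (the others are hidden by the arm). Go to the handle.

Request:
carry_out --pt "0.4 -0.15 -0.85 0 0 0 0" --pt "0.4 -0.15 -0.85 0 0 0 0" --pt "0.4 0 -0.05 0.7 0 0 0" --pt "0.4 0 0 0.7 0 0 0" --pt "0.4 0 0 0 0 0 0" --pt "0.4 0 0 0 0 0 0"

```text
clock: 50.0
position: [0.4467, 0.175, 0.1487]
ee_rot: [-2.197, -2.238, 0.002]
force: [0.2, 0.4, -0.0]
width: 0.404
gripper_force: 0.0
```

```bash
python3 - <<'E'
from h import *
snap('wrist','w11.png');plan((.446,.176,.085,91))
im=snap('wrist');P=im['xyz'].reshape(-1,3)
for y0 in(.13,.15,.2,.22):
    m=(P[:,2]>.095)&(P[:,2]<.115)&(P[:,0]<.47)&(P[:,0]>.41)&(abs(P[:,1]-y0)<.008);b=P[m]
    if len(b): print(y0,len(b),np.percentile(b[:,0],[2,50,98]).round(4),np.percentile(b[:,2],95).round(4))
E
```

```text
t 50.0 pos [0.4469 0.175  0.149 ] w 0.401 gf 0.0 F [ 0.6 -0.1  0.8]
(0.446, 0.176, 0.085, 91) turn 1 x [-0.043 -0.037  0.01 ] | shift 3 x [ 0.014 -0.012  0.854] total [ 0.04 -0.04  2.56]
0.13 300 [0.4452 0.4576 0.4694] 0.1099
0.15 177 [0.4426 0.4482 0.4544] 0.1101
0.2 434 [0.4407 0.446  0.4518] 0.1102
0.22 674 [0.4398 0.4475 0.4685] 0.1101
```

Request:
carry_out --pt "0.4 0 0 0.9 0 0 -0.2" --pt "0.4 0 0 0.9 0 0 0" --pt "0.4 0 0 0.76 0 0 0" --pt "0.4 0 0 0 0 0 0" --pt "0 0 0 0 0 0 0" --pt "0 0 0 0 0 0 0" --pt "0 0 0 0 0 0 0" --pt "0 0 0 0 0 0 0"

```text
clock: 50.9
position: [0.4482, 0.1756, 0.0857]
ee_rot: [-2.176, -2.261, -0.006]
force: [3.4, 0.4, -2.5]
width: 0.12
gripper_force: 25.0
```

Request:
carry_out --pt "0 0 0 0 0 0 0" --pt "0 0 0 0 0 0 0" --pt "0 0 0 0 0 0 0"

```text
clock: 51.2
position: [0.4482, 0.1755, 0.0855]
ee_rot: [-2.176, -2.261, -0.005]
force: [6.8, -1.1, -3.4]
width: 0.12
gripper_force: 25.0
```

```bash
python3 - <<'E'
from h import *
s=arm.observe();R=Ro.from_rotvec(s['ee_rot']);print(s['position'],s['width'],s['gripper_force'],s['force'].round(1),s['joints'].round(2),R.as_matrix().round(2).tolist())
# arc: handle relative to hinge: (-.203,+.012) at 0; tool pitched by 0.6*angle, rows in tool frame
yaw=np.radians(2);ex=np.array([np.cos(yaw),np.sin(yaw),0]);r=.203;h=.012;N=14
def bar(a): return ex*(-r*np.cos(a)+h*np.sin(a))+np.array([0,0,r*np.sin(a)+h*np.cos(a)])
p=s['position'];g0=p-.019*R.as_matrix()[:,2];out=[]
for i in range(1,N+1):
    a=1.12*i/N
    g=g0+bar(a)-bar(0); q=g+.019*R.as_matrix()[:,2]
    out.append(R.inv().apply(q-p)/.025);p=q
print(np.round(out,2).tolist())
E
```

```text
[0.44819423 0.1754994  0.08554299] 0.12035355380889687 24.993930459022522 [ 6.8 -1.1 -3.4] [-1.07  0.48  0.8   2.12 -0.52  0.74  0.11] [[-0.04, 1.0, -0.0], [1.0, 0.04, 0.0], [0.0, -0.0, -1.0]]
[[0.0, 0.06, -0.65], [0.0, 0.12, -0.64], [0.0, 0.17, -0.63], [0.0, 0.22, -0.61], [0.0, 0.26, -0.59], [0.0, 0.31, -0.57], [0.0, 0.36, -0.54], [0.0, 0.4, -0.51], [0.0, 0.44, -0.48], [0.0, 0.48, -0.44], [0.0, 0.51, -0.4], [-0.0, 0.54, -0.36], [-0.0, 0.57, -0.32], [-0.0, 0.59, -0.27]]
```

The gripper holds the bar (11 mm). Lift along the arc.

Request:
carry_out --pt "0 0 0.06 -0.65 0 0 0" --pt "0 0 0.12 -0.64 0 0 0" --pt "0 0 0.17 -0.63 0 0 0" --pt "0 0 0.22 -0.61 0 0 0" --pt "0 0 0.26 -0.59 0 0 0" --pt "0 0 0.31 -0.57 0 0 0" --pt "0 0 0.36 -0.54 0 0 0"

```text
clock: 51.9
position: [0.4851, 0.1768, 0.1912]
ee_rot: [-2.174, -2.261, -0.003]
force: [9.2, 2.5, -12.0]
width: 0.119
gripper_force: 25.0
```

Request:
carry_out --pt "0 0 0.4 -0.51 0 0 0" --pt "0 0 0.44 -0.48 0 0 0" --pt "0 0 0.48 -0.44 0 0 0" --pt "0 0 0.51 -0.4 0 0 0" --pt "0 0 0.54 -0.36 0 0 0"

```text
clock: 52.4
position: [0.5409, 0.1793, 0.2456]
ee_rot: [-2.168, -2.257, 0.004]
force: [-8.2, 3.0, 8.5]
width: 0.119
gripper_force: 25.0
```

```bash
python3 - <<'E'
from h import *
sh((.5,.18,.2));snap('side','s12.png');a=cv2.imread('pics/s12.png')[40:280,180:480];cv2.imwrite('pics/c12.png',cv2.resize(a,None,fx=2.2,fy=2.2,interpolation=cv2.INTER_CUBIC))
E
```

```text
t 52.4 pos [0.5409 0.1793 0.2456] w 0.119 gf 25.0 F [-8.2  3.   8.5]
(0.5, 0.18, 0.2) 2 x [ 0.041 -0.807  0.92 ] total [ 0.08 -1.61  1.84]
```

View pics/c12.png

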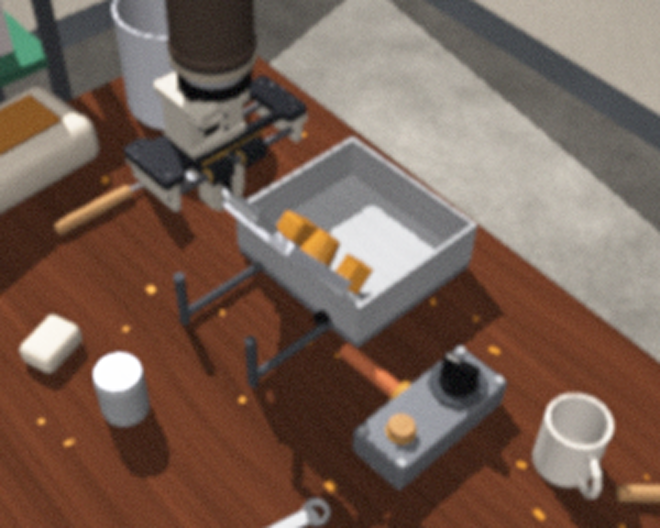

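The three lumps are sliding at (295,225), (320,245), (353,272). Finish the lift and wait.

Request:
carry_out --pt "0 0 0.57 -0.32 0 0 0" --pt "0 0 0.4 -0.2 0 0 0" --pt "0 0 0 0 0 0 0" --pt "0 0 0 0 0 0 0" --pt "0 0 0 0 0 0 0" --pt "0 0 0 0 0 0 0" --pt "0 0 0 0 0 0 0" --pt "0 0 0 0 0 0 0"

```text
clock: 53.25
position: [0.5668, 0.1805, 0.2587]
ee_rot: [-2.17, -2.259, -0.001]
force: [-6.0, 2.7, 10.7]
width: 0.12
gripper_force: 25.0
```

```bash
python3 - <<'E'
from h import *
s=arm.observe();print(s['position'].round(4),s['force'].round(1))
for n in('side','top'):
    im=snap(n,n+'13.png');P=im['xyz'];p=im['pixels'].astype(int)
    m=(p[...,0]>150)&(p[...,0]-p[...,2]>90)&(P[...,0]>.55)&(P[...,0]<.92)&(P[...,1]>.05)&(P[...,1]<.31)
    k,l,st,c=cv2.connectedComponentsWithStats(m.astype(np.uint8))
    for i in range(1,k):
        if st[i,4]>15: print(n,st[i,4],c[i].round(),np.median(P[l==i],0).round(3))
E
```

```text
[0.5668 0.1805 0.2587] [-6.   2.7 10.7]
side 99 [327. 133.] [0.746 0.242 0.072]
side 66 [343. 143.] [0.765 0.187 0.062]
side 137 [354. 153.] [0.764 0.133 0.063]
top 305 [276.  93.] [0.91  0.239 0.   ]
top 17 [326.  93.] [0.916 0.072 0.003]
top 75 [329. 101.] [0.889 0.061 0.001]
top 192 [302. 135.] [0.761 0.139 0.062]
top 30 [328. 180.] [0.631 0.057 0.026]
top 114 [298. 200.] [0.57  0.149 0.001]
```

All three are in the pan (x ≈ 0.75–0.77, tops about 0.065). Lower the tray along the same arc.

Request:
carry_out --pt "0 0 -0.4 0.2 0 0 0" --pt "0 0 -0.57 0.32 0 0 0" --pt "0 0 -0.54 0.36 0 0 0" --pt "0 0 -0.51 0.4 0 0 0" --pt "0 0 -0.48 0.44 0 0 0" --pt "0 0 -0.44 0.48 0 0 0" --pt "0 0 -0.4 0.51 0 0 0" --pt "0 0 -0.36 0.54 0 0 0"

```text
clock: 54.15
position: [0.4751, 0.1762, 0.1769]
ee_rot: [-2.174, -2.261, -0.003]
force: [5.9, 1.3, -4.9]
width: 0.119
gripper_force: 25.0
```

Request:
carry_out --pt "0 0 -0.31 0.57 0 0 0" --pt "0 0 -0.26 0.59 0 0 0" --pt "0 0 -0.22 0.61 0 0 0" --pt "0 0 -0.17 0.63 0 0 0" --pt "0 0 -0.12 0.64 0 0 0" --pt "0 0 -0.06 0.65 0 0 0" --pt "0 0 0 0 0 0 0" --pt "0 0 0 0 0 0 0"

```text
clock: 54.95
position: [0.4483, 0.1752, 0.0853]
ee_rot: [-2.176, -2.261, -0.005]
force: [6.7, 0.0, -3.3]
width: 0.124
gripper_force: 25.0
```

Back at the start height. Release, rise and move clear toward the robot's left.

Request:
carry_out --pt "0.3 0 0 0 0 0 0" --pt "0.4 0 0 0 0 0 0" --pt "0.4 0 0 0 0 0 0" --pt "0.4 0 0 -0.5 0 0 0" --pt "0.4 0 0 -1 0 0 0" --pt "0.4 0 0 -1 0 0 0" --pt "0.4 0 0 -1 0 0 0" --pt "0.4 0 0 -1 0 0 0"

```text
clock: 55.75
position: [0.446, 0.1742, 0.1987]
ee_rot: [-2.174, -2.259, 0.001]
force: [-0.3, -0.2, -0.4]
width: 0.401
gripper_force: 0.0
```

Request:
carry_out --pt "0.4 0.9 0 0 0 0 0" --pt "0.4 0.9 0 0 0 0 0" --pt "0.4 0.9 0 0 0 0 0" --pt "0.4 0.9 0 0 0 0 0" --pt "0.4 0.9 -0.3 0 0 0 0" --pt "0.4 0.9 -0.3 0 0 0 0" --pt "0.4 0.9 -0.3 0 0 0 0" --pt "0.4 0.9 -0.3 0 0 0 0"

```text
clock: 56.55
position: [0.4088, 0.3544, 0.1983]
ee_rot: [-2.174, -2.259, 0.001]
force: [0.0, -0.0, -0.2]
width: 0.401
gripper_force: 0.0
```

Request:
carry_out --pt "0.4 0.9 -0.3 0 0 0 0" --pt "0.4 0.9 -0.3 0 0 0 0" --pt "0.4 0.9 -0.3 0 0 0 0" --pt "0.4 0.9 -0.3 0 0 0 0" --pt "0.4 0 0 0 0 0 0" --pt "0.4 0 0 0 0 0 0"

```text
clock: 57.15
position: [0.3755, 0.4423, 0.1986]
ee_rot: [-2.173, -2.261, 0.002]
force: [0.3, 0.2, -0.3]
width: 0.403
gripper_force: 0.0
```

```bash
python3 - <<'E'
from h import *
im=snap('top','t14.png');P=im['xyz']
Q=P[165:225,255:316].reshape(-1,3);print('tray z',np.nanpercentile(Q[:,2],[10,50,90]))
m=(np.hypot(P[...,0]-.587,P[...,1]+.086)<.011);print('bung',np.median(P[m][:,2]))
Q=P[140:180,360:392].reshape(-1,3);t=Q[(Q[:,2]>.082)&(Q[:,2]<.1)];print('bar',len(t),cv2.minAreaRect((t[:,:2]*1000).astype(np.float32)))
a=cv2.imread('pics/t14.png')[70:330,150:520];cv2.imwrite('pics/c14.png',cv2.resize(a,None,fx=2.1,fy=2.1,interpolation=cv2.INTER_CUBIC))
E
```

```text
tray z [0.08933064 0.09370882 0.09799982]
bung 0.06021103419239789
bar 75 ((686.8065185546875, -80.5884780883789), (13.879341125488281, 45.132564544677734), 16.403467178344727)
```

View pics/c14.png

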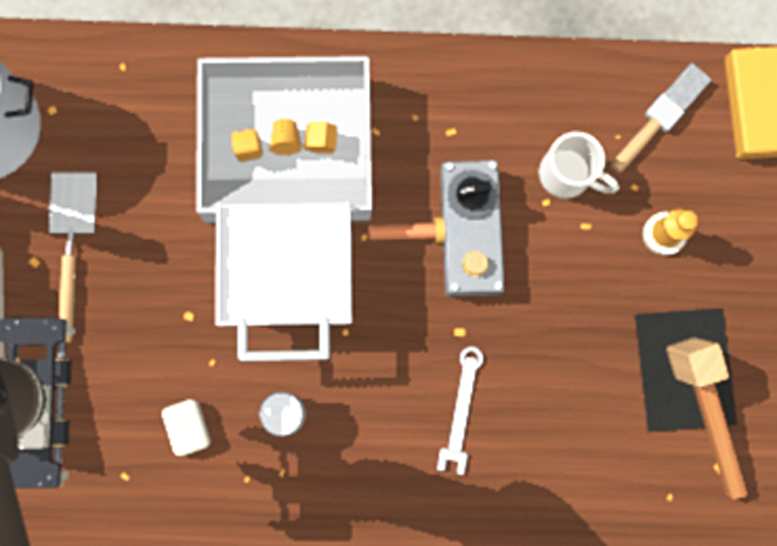

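The picture shows the three lumps in the pan at (245,143), (285,137), (320,137). The tray is level, and the mallet head is on the mat at (697,362). No lump is left on the bench.

```bash
python3 -c "
from cell import arm
print(arm.sign_off())"
```

```text
the job is handed in; nothing more can be done
None
```

The job is done and handed in at about 57 s: bung struck home, clamp knob tight, the three lumps present (1, 2 and 4) tipped into the pan, tray level again, and the mallet's head standing on the mat.

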